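Gauge the fan gearbox through its guide tube

ROBOT

A 6-joint arm with a two-finger parallel gripper is mounted at the origin on the work surface. World frame = base frame: x ahead of the robot, y to its left, z up, the work surface at z = 0. Lengths are in mm, angles in rad, forces in N, time in s.
With the tool pointing down it reaches from about 275 to 1000 mm from the base axis. Payload 8.4 kg.
Tool frame: the origin (TCP) lies at the very end of the fingers, on their centre line; the grasp point (between the pads) lies 19 mm behind it; z points along the fingers, y is the direction in which the jaws open and shut (so a half turn about z gives the same grasp; the last joint's range is limited). The gripper opens to 85 mm and grips with 20 to 120 N. Pads are 22 mm wide; open, the fingers measure 114 mm over their backs; the gripper's body (76 mm by 85 mm) begins 54 mm behind the grasp point. The pads swing forward as they close: fully open they stand 13 mm farther back than shut.
Start: joints at [1.239, 0.353, 1.633, -0, 1.155, -0.002], TCP at [202.407, 591.32, 231.281] pointing down, gripper open.
Joint ranges: [-2.63, 2.63], [-0.92, 2.1], [0.06, 2.66], [-1.3, 4.44], [0, 2.69], [-3.02, 3.02]. Speed limits (rad/s): [2.22, 2.22, 2.79, 3.14, 3.14, 3.14].

INTERFACE

Orientations are given as [roll, pitch, yaw] about the fixed x, y, z axes, in that order (R = Rz(yaw) Ry(pitch) Rx(roll)).
In Python, from rig import r gives the robot as it stands.
- The arm moves only by the tool jog_arm, never from a script. Its argument "moves" is a list of rows, each an object with "grip": the gripper command: -1 is fully open, 1 is shut, values between are in proportion; "translation": the shift along the tool's x, y, z in m, a list of three; "twist": the turn, a rotation vector about the tool's x, y, z in rad, a list of three. In form: [{"grip": grip, "translation": [dx, dy, dz], "twist": [ax, ay, az]}, ...]. A call has 1 to 10 rows; each row shifts and turns the commanded pose from where the row before left it, along the tool's axes as they then stand; what a row does not reach is not made up. A row lasts 1/12 s, in which the tool goes at most 41.7 mm and 7.16 degrees, less where a joint would pass 70% of its speed; a pose out of reach is approached as far as the arm can. A call with a gripper value outside its range is refused whole. The fingers move at their own pace and stop on an object; "squeeze" is the grip in N (left out, the last holds). Time passes only in rows, so rows that do not move let the fingers close. It gives the time, the measured TCP pose, the force and the opening at its end, in the units of the state.
- r.sense(): the state, without advancing time (a new reading comes with each control period).
- r.grab_frame(name): name is "scene" or "top"; returns (picture, depth): 480x640x3 uint8, red, green, blue; 480x640 float32, mm along the optical axis (not along the pixel's ray), 0 where there is no reading.
- r.calibration(name): a dict with "fx", "fy", "cx", "cy" (pixels), "k1" (the pictures are not rectified: a ray, as slopes to the right and down, at radius r is drawn at 1 + k1 r^2 times it, then the intrinsics apply), "R" (3x3) and "t" (3): a world point X has camera coordinates R X + t. Camera axes: x right, y down, z forward; pixel columns grow to the right and rows downward; lengths in mm; the calibration is good to about 2 mm. A picture is of the moment at which its call begins. calibration takes no time and is no camera call.
- r.sign_off(): hands the job in, once; it reports no verdict.
The state is a dict: "clock": time; "qpos": joint angles; "qvel": joint speeds; "joint_efforts": joint torques, N m; "eef_pos": TCP position; "tcp_rot": TCP orientation; "contact_force": force on the tool from outside, world axes, zero at the start; "wrist_torque": the same for the moment, N m; "opening": opening from 0.0 (shut) to 1.0 (fully open).
Only numpy, scipy, OpenCV 4.12 (cv2) and the standard library are available. Lean on these libraries where they do the work, as an engineer would, in place of code of your own. Each camera call takes 0.05 s, during which the arm holds its last target.

TASK

Clear the ceramic mug out of the way of the fan gearbox's slanting guide tube: set it down gently (not dropped) and upright in the middle of the square tile and let go of it. Then lift the gauge rod from its rest by its square handle, push it into the tube until its collar stops against the mouth, and draw it right out again. Finish with the gripper still holding the rod, level and still, about 20 cm above the bench and clear of everything so that its tip can be read, with the mug still on the tile and without disturbing the spool, the fan guard or the hex keys.

Things in the scene. Friction and masses are not known exactly. Their poses are not given: they have to be found in the camera images.
- mug: small brown ceramic mug, 60 mm outer diameter at the rim, 75 mm tall, 200 g or so, standing upright in front of the guide tube's mouth. Origin: centre of its underside; +z up through the mouth; its ear handle sticks out to its own +y (away from the gearbox), so it is best gripped across its own x axis.
- tile: square terracotta tile, 120 x 120 mm, 12 mm thick, fixed flat on the bench. Origin: centre of its underside (the top is 12 mm higher). It lies on one side of the gearbox and the rod rest on the other; the sides change.
- gearbox: grey fan gearbox, fixed, housing 100 x 90 mm and 75 mm tall, with a shaft stub to 105 mm. Origin: on the bench; the housing reaches from 95 mm behind it (own -x) to 5 mm in front; the guide tube rises out of the front to own +x, at 35 degrees above level; base plate reaches to own x = +78 mm.
- tube: steel guide tube fixed in the gearbox. Origin: centre of the flared mouth (rim plane), 90 mm above the bench. Own +x is the tube's axis pointing INTO the tube, down at 35 degrees below level and back towards the robot. Bore 15 mm (3.5 mm play round the rod), mouth flared to 26 mm inside over the last 15 mm; rim 32 mm outside; 100 mm deep.
- rod: gauge rod, 120 g, lying level, tip towards the robot's side. Own +x: along the rod to the tip. Origin: on the axis at the collar's stop face (tip side). Steel rod 8 mm dia., x = 0 to +90 mm; collar 38 mm dia., x = -8 to 0; grey handle 16 mm wide (y), 20 tall (z), x = -8 to -98. Grip across y near x = -42. Fully in: its origin meets the tube's origin, +x along the tube's +x.
- rod_tip (a point): the tip of the gauge rod, on its axis, 90 mm from the collar's stop face.
- rest: plywood rest fixed on the bench, base 170 x 60 x 8 mm, with two notched posts to 52 mm above the bench, open on top. Origin on the bench under the rod's collar face; own +x along the rod to its tip. Posts 10 mm thick, up to 36 mm wide, at x = +50 mm (under the steel rod) and x = -86 mm (under the handle's end). The rod's axis lies 46 mm above the bench.
- spool: bystander: yellow plastic spool core, 54 mm diameter, 40 mm tall, loose, beyond the work. Origin: centre of its underside.
- guard: bystander: black plastic fan guard ring, 128 mm diameter, 8 mm thick, lying loose. Origin: centre of its underside.
- hexkey_big: bystander: L-shaped steel hex key, 100 x 32 mm, 8 mm thick, lying loose. Origin: middle of its long arm, at its underside.
- hexkey_small: bystander: L-shaped steel hex key, 75 x 24 mm, 6 mm thick, lying loose. Origin: middle of its long arm, at its underside.

How it is judged:
By the outcome, as a careful person would: the job done as asked, in the order asked, and still so for the second after the job is handed in, while the arm keeps its last pose, push and grip.
It also fails if it takes over 61 s, if anything falls off the work surface, if the arm or the gripper's body presses on something with over 40 N, if the wrist force passes 120 N, or if a joint passes its speed limit or range.

## Working session

There is one attempt and no reset: what is moved stays moved. The work goes in short steps, Python scripts to look and compute and a tool call to move; the robot and the scene stay as the last step left them, time stands still between calls to the robot, and variables do not carry over. Pictures are saved under pics/ and viewed, and the job is handed in when it is done.

Besides the shell and the picture viewer there is one more tool, called after "Emit:" as name([rows], argument=value, ...), one row to a line, values as JSON. jog_arm: Moves the arm, as the interface text tells. Its arguments: {"type":"object","properties":{"moves":{"type":"array"},"squeeze":{"type":"number"}},"required":["moves"]}

```bash
ls; mkdir -p pics; python3 - <<'E'
from rig import r
import cv2,numpy as np
print(r.sense())
for n in("scene","top"):
    p,d=r.grab_frame(n); cv2.imwrite(f"pics/{n}0.png",p[:,:,::-1]); np.save(f"pics/{n}0_d.npy",d); np.save(f"pics/{n}0.npy",p)
    print(n,r.calibration(n))
E
```

```text
pics
{'clock': 0.0, 'qpos': array([ 1.23861308e+00,  3.53652430e-01,  1.63411094e+00,  3.19363895e-05,
        1.15520303e+00, -2.39139471e-03]), 'qvel': array([ 1.79345463e-03,  1.02667389e-03,  1.47697320e-03, -7.16050732e-04,
        2.83293712e-04, -5.54269716e-06]), 'joint_efforts': array([-2.45624142e-03, -6.05246258e+01, -3.42067981e+01, -3.14418203e-04,
        9.27915884e-03,  5.13361556e-06]), 'eef_pos': array([202.2380555 , 590.88529674, 230.56893179]), 'tcp_rot': array([-3.14021899e+00, -3.24851984e-05,  2.81178786e+00]), 'contact_force': array([ 0.32164438, -0.45250375,  0.29419618]), 'wrist_torque': array([0.02113706, 0.04055701, 0.01597534]), 'opening': 1.0027167541533881}
scene {'fx': 599.3182887853368, 'fy': 599.3182887853368, 'cx': 313.71019170942407, 'cy': 244.52873461953862, 'k1': 0.020623467898644547, 'R': array([[ 0.64419463,  0.76485379,  0.00345854],
       [ 0.63960472, -0.53621355, -0.55080017],
       [-0.41942708,  0.35703461, -0.83462999]]), 't': array([-369.62350208, -297.37556163, 1461.2024327 ])}
top {'fx': 467.31923986200866, 'fy': 467.31923986200866, 'cx': 316.6590024397091, 'cy': 247.30039102990975, 'k1': 0.01336174285699112, 'R': array([[-0.0063025 , -0.99967908, -0.02453594],
       [-0.99733768,  0.00806653, -0.07247401],
       [ 0.07264867,  0.02401385, -0.99706846]]), 't': array([  45.96361567,  586.7251483 , 1133.98559043])}
```

View pics/scene0.png

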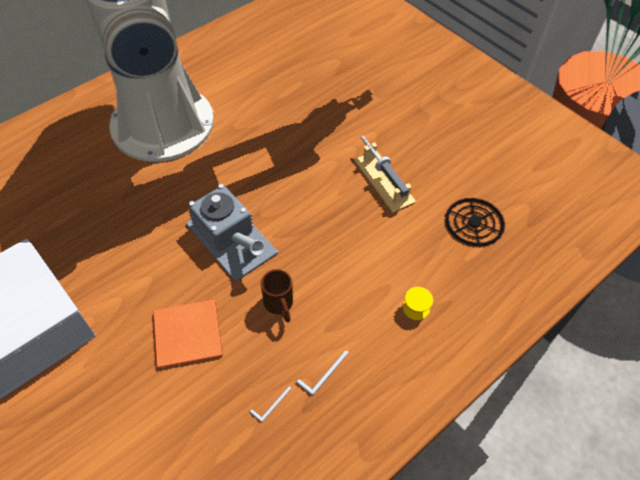

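View pics/top0.png

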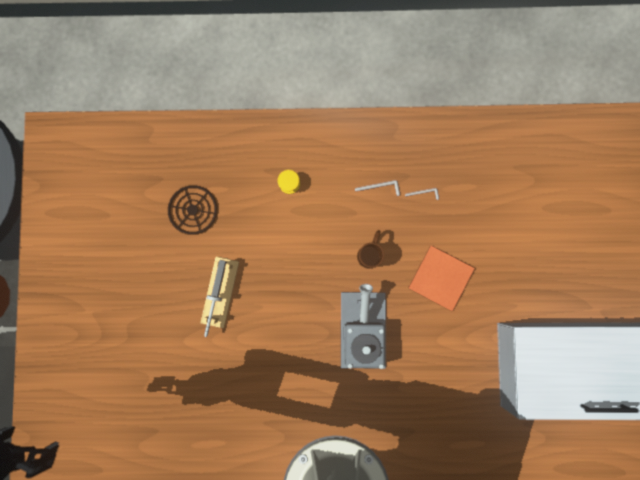

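The scene view shows the gearbox (220,230), its mouth (256,246), the mug (278,290), the tile (187,333) and the rod rest (385,180). The top view shows the same things at gearbox (363,330), mug (370,255), tile (442,278) and rod (217,295). Next I'll zoom in.

```bash
cat > h.py <<'E'
import numpy as np,cv2
from rig import r
C={n:r.calibration(n) for n in("scene","top")}
def K(n):
    c=C[n]; return np.array([[c['fx'],0,c['cx']],[0,c['fy'],c['cy']],[0,0,1.]]),np.array([c['k1'],0,0,0,0.])
def rays(n,uv):
    k,d=K(n); p=cv2.undistortPoints(np.asarray(uv,float).reshape(-1,1,2),k,d).reshape(-1,2)
    R=np.array(C[n]['R']);t=np.array(C[n]['t'])
    return -R.T@t, np.c_[p,np.ones(len(p))]@R
def onplane(n,uv,z):
    o,v=rays(n,uv); s=(z-o[2])/v[:,2]; return o+s[:,None]*v
def proj(n,X):
    k,d=K(n); return cv2.projectPoints(np.asarray(X,float).reshape(-1,1,3),cv2.Rodrigues(np.array(C[n]['R']))[0],np.array(C[n]['t']),k,d)[0].reshape(-1,2)
def cloud(n,dep):
    vv,uu=np.mgrid[0:480,0:640]; o,v=rays(n,np.c_[uu.ravel(),vv.ravel()])
    return (o+v*dep.reshape(-1,1)).reshape(480,640,3)
def tri(uvs,uvt):
    A=[];b=[]
    M=np.zeros((3,3));q=np.zeros(3)
    for n,uv in(("scene",uvs),("top",uvt)):
        o,v=rays(n,[uv]);v=v[0]/np.linalg.norm(v[0]);P=np.eye(3)-np.outer(v,v);M+=P;q+=P@o
    return np.linalg.solve(M,q)
def crop(n,p,x0,y0,w,h,s,fn):
    cv2.imwrite(fn,cv2.resize(p[y0:y0+h,x0:x0+w,::-1],None,fx=s,fy=s,interpolation=cv2.INTER_CUBIC))
E
python3 - <<'E'
from h import *
s=np.load("pics/scene0.npy");t=np.load("pics/top0.npy")
crop("s",s,180,180,130,150,4,"pics/s1.png"); crop("s",s,340,130,90,90,6,"pics/s2.png")
crop("t",t,330,220,150,150,4,"pics/t1.png"); crop("t",t,190,245,60,100,6,"pics/t2.png")
for n in("scene","top"):
    d=np.load(f"pics/{n}0_d.npy"); c=cloud(n,d); print(n,(d==0).mean())
    for uv in ((300,420),(560,330)) if n=="scene" else ((300,220),(100,150),(450,180)): print(uv,c[uv[1],uv[0]].round(1))
E
```

```text
scene 0.003899739583333333
(300, 420) [ 779.  -204.5    0.9]
(560, 330) [ 915.7  750.8 -706.5]
top 0.003981119791666667
(300, 220) [657.8  83.8   3.6]
(100, 150) [843.  596.6   6.4]
(450, 180) [ 755.4 -294.6    4.1]
```

View pics/s1.png

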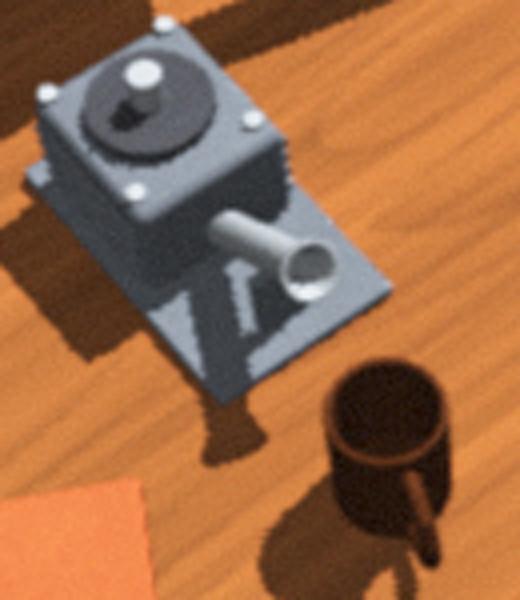

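View pics/t1.png

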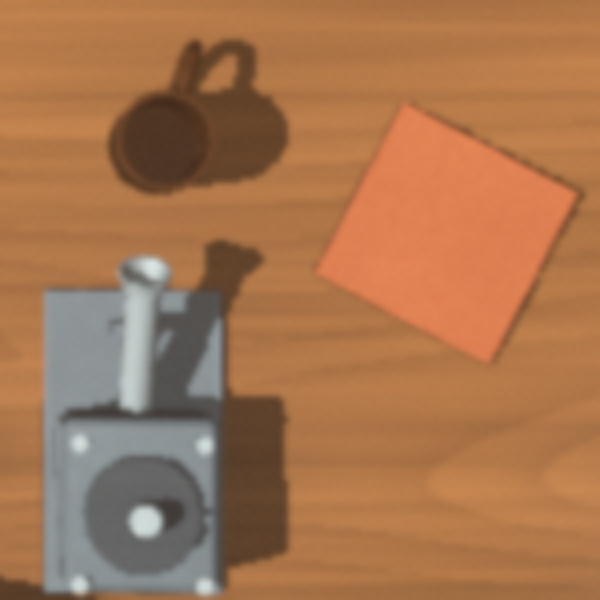

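View pics/s2.png

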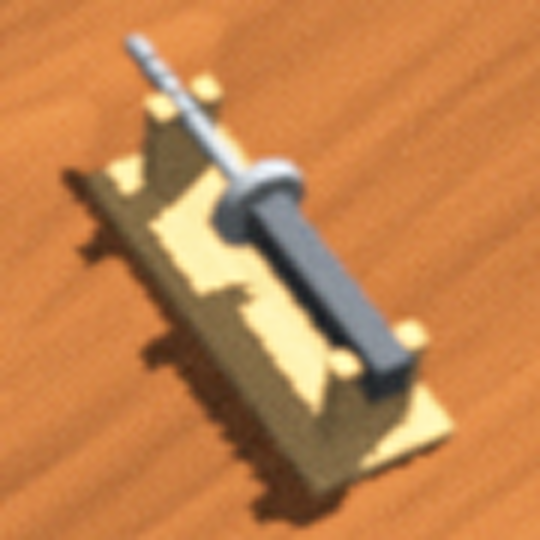

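View pics/t2.png

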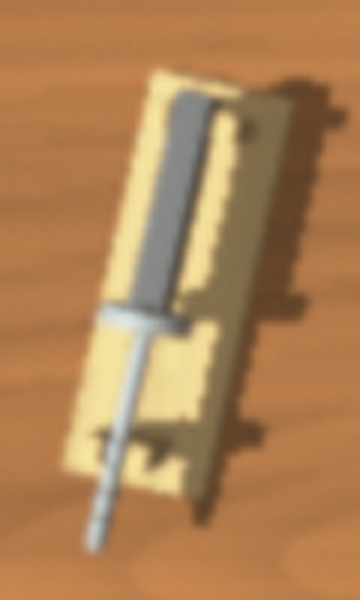

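```bash
python3 - <<'E'
from h import *
np.set_printoptions(precision=1,suppress=True)
S=lambda x,y:((x+.5)/4-.5+180,(y+.5)/4-.5+180)
T=lambda x,y:((x+.5)/4-.5+330,(y+.5)/4-.5+220)
def both(name,s,t,z):
    X=tri(s,t); print(name,"tri",X,"s@z",onplane("scene",[s],z)[0],"t@z",onplane("top",[t],z)[0]);return X
both("mouth",S(308,271),T(145,270),90)
both("scrA",S(163,24),T(80,585),78)   # back-left
both("scrB",S(253,121),T(80,443),78)
both("scrC",S(135,191),T(205,445),78)
both("scrD",S(47,94),T(205,585),78)
both("shaft",S(144,75),T(146,521),105)
both("plateFL",S(392,287),T(45,290),6);both("plateFR",S(224,400),T(222,290),6)
S2=lambda x,y:((x+.5)/6-.5+340,(y+.5)/6-.5+130)
T2=lambda x,y:((x+.5)/6-.5+190,(y+.5)/6-.5+245)
both("tip",S2(136,42),T2(94,549),46)
both("rodAtCollar",S2(240,172),T2(140,330),46)
both("collarTop",S2(275,168),T2(146,313),65)
both("handleEndTop",S2(388,365),T2(196,97),56)
both("handleColTop",S2(278,205),T2(150,300),56)
for n in("scene","top"):
    p=np.load(f"pics/{n}0.npy"); hsv=cv2.cvtColor(p,cv2.COLOR_RGB2HSV)
    m=((hsv[...,0]<12)&(hsv[...,1]>140)&(hsv[...,2]>190)).astype(np.uint8)
    m=cv2.morphologyEx(m,cv2.MORPH_OPEN,np.ones((3,3)))
    if n=="top": m[:230]=0
    N,l,st,ce=cv2.connectedComponentsWithStats(m)
    for i in range(1,N):
        if 800<st[i,4]<8000:
            c=max(cv2.findContours((l==i).astype(np.uint8),0,2)[0],key=cv2.contourArea)
            q=onplane(n,c.reshape(-1,2),12)[:,:2].astype(np.float32); print(n,"tile",st[i],cv2.minAreaRect(q))
    y=((hsv[...,0]>24)&(hsv[...,0]<34)&(hsv[...,1]>200)&(hsv[...,2]>120)).astype(np.uint8)
    v,u=np.nonzero(y);print("spool px",u.mean(),v.mean(),onplane(n,[(u.mean(),v.mean())],30))
both("mugtop",S(388,412),T(159,140),75)
for n,cc,z in(("scene",S(388,412),75),):pass
E
```

```text
mouth tri [489.1 -72.9  89. ] s@z [489.6 -73.3  90. ] t@z [489.1 -72.9  90. ]
scrA tri [308.3 -33.5  74.9] s@z [311.  -34.1  78. ] t@z [308.4 -33.9  78. ]
scrB tri [389.2 -34.6  74.1] s@z [392.1 -35.6  78. ] t@z [389.3 -34.8  78. ]
scrC tri [ 388.2 -106.6   76.8] s@z [ 389.4 -106.4   78. ] t@z [ 387.9 -107.    78. ]
scrD tri [ 308.1 -105.6   75. ] s@z [ 310.6 -106.1   78. ] t@z [ 308.3 -105.6   78. ]
shaft tri [348.6 -69.8 101.3] s@z [351.9 -70.4 105. ] t@z [348.5 -70.2 105. ]
plateFL tri [476.2 -17.1   3.7] s@z [477.7 -17.5   6. ] t@z [476.  -17.4   6. ]
plateFR tri [ 476.2 -125.8    6.9] s@z [ 476.6 -124.5    6. ] t@z [ 475.4 -127.     6. ]
tip tri [374.2 312.2  41.7] s@z [377.8 310.4  46. ] t@z [373.9 309.9  46. ]
rodAtCollar tri [460.2 287.4  60.1] s@z [451.1 295.5  46. ] t@z [460.8 292.4  46. ]
collarTop tri [470.5 286.6  70.7] s@z [469.  293.6  65. ] t@z [468.2 285.4  65. ]
handleEndTop tri [554.2 269.3  51.4] s@z [556.4 266.3  56. ] t@z [554.  268.3  56. ]
handleColTop tri [474.3 288.6  52.6] s@z [477.4 288.2  56. ] t@z [473.1 286.   56. ]
scene tile [ 559   51   81   61 2838] ((587.4512939453125, 939.72119140625), (234.4357452392578, 179.94525146484375), 81.22209167480469)
scene tile [ 153  299   69   67 3537] ((512.3619384765625, -263.59625244140625), (121.53790283203125, 120.13611602783203), 61.80333709716797)
spool px 418.9100529100529 299.82716049382714 [[753.9 114.3  30. ]]
top tile [ 410  247   63   63 2334] ((510.0799255371094, -263.7264404296875), (118.29542541503906, 119.45633697509766), 61.503273010253906)
spool px 288.2564102564103 177.46153846153845 [[761.1 111.1  30. ]]
mugtop tri [565.1 -84.4  67.2] s@z [568.6 -87.3  75. ] t@z [564.9 -83.3  75. ]
```

```bash
cat > plan.py <<'E'
from h import *
from scipy.spatial.transform import Rotation as Ro
from scipy.linalg import logm,expm
def pose(p,R):
    T=np.eye(4);T[:3,:3]=R;T[:3,3]=np.asarray(p)/1000;return T
def cur():
    s=r.sense(); return pose(s['eef_pos'],Ro.from_euler('xyz',s['tcp_rot']).as_matrix()),s
def toolR(jawyaw,tilt=0,head=None):
    """jaws along horizontal yaw (deg); tool down, tilted by tilt deg so that z leans"""
    y=np.array([np.cos(np.radians(jawyaw)),np.sin(np.radians(jawyaw)),0]); z=np.array([0,0,-1.])
    R=np.c_[np.cross(y,z),y,z]
    return R@Ro.from_rotvec([0,np.radians(tilt),0]).as_matrix()
def plan(p,R,step=36,ang=6.5,T0=None):
    T,s=cur()
    if T0 is not None:T=T0
    D=np.linalg.inv(T)@pose(p,R)
    L=np.real(logm(D)); n=int(max(1,np.ceil(np.linalg.norm(D[:3,3])*1000/step),np.ceil(np.degrees(np.linalg.norm(Ro.from_matrix(D[:3,:3]).as_rotvec()))/ang)))
    t=expm(L/n)
    print("clock",round(float(s['clock']),2),"pos",s['eef_pos'].round(1),"F",s['contact_force'].round(1),"open",round(float(s['opening']),3))
    print(n,"rows t",t[:3,3].round(5),"w",Ro.from_matrix(t[:3,:3]).as_rotvec().round(5)," total t(tool)",D[:3,3].round(4),"w",Ro.from_matrix(D[:3,:3]).as_rotvec().round(4))
E
python3 -c "
from plan import *
print(cur()[0]); print(toolR(71))
plan([567,-86,150],toolR(71))"
```

```text
[[-9.46087088e-01  3.23912095e-01 -4.20925786e-04  2.02288711e-01]
 [ 3.23912369e-01  9.46086313e-01 -1.21060782e-03  5.90906867e-01]
 [ 6.10160863e-06 -1.28168350e-03 -9.99999179e-01  2.30615415e-01]
 [ 0.00000000e+00  0.00000000e+00  0.00000000e+00  1.00000000e+00]]
[[-0.94551858  0.32556815  0.        ]
 [ 0.32556815  0.94551858  0.        ]
 [ 0.          0.         -1.        ]]
clock 0.1 pos [202.3 590.9 230.6] F [-0.   0.   1.3] open 1.0
22 rows t [-0.02567 -0.02372  0.00368] w [-6.e-05 -0.e+00  8.e-05]  total t(tool) [-0.5643 -0.5222  0.0813] w [-0.0013 -0.      0.0018]
```

Emit:
jog_arm([
  {"grip":-1,"translation":[-0.0255,-0.0235,0],"twist":[0,0,0]},
  {"grip":-1,"translation":[-0.0255,-0.0235,0],"twist":[0,0,0]},
  {"grip":-1,"translation":[-0.0255,-0.0235,0],"twist":[0,0,0]},
  {"grip":-1,"translation":[-0.0255,-0.0235,0],"twist":[0,0,0]},
  {"grip":-1,"translation":[-0.0255,-0.0235,0],"twist":[0,0,0]},
  {"grip":-1,"translation":[-0.0255,-0.0235,0],"twist":[0,0,0]},
  {"grip":-1,"translation":[-0.0255,-0.0235,0],"twist":[0,0,0]},
  {"grip":-1,"translation":[-0.0255,-0.0235,0],"twist":[0,0,0]},
  {"grip":-1,"translation":[-0.0255,-0.0235,0],"twist":[0,0,0]},
  {"grip":-1,"translation":[-0.0255,-0.0235,0],"twist":[0,0,0]},
], squeeze=40)

```text
clock: 0.93
eef_pos: [367.9, 284.7, 231.1]
tcp_rot: [-3.141, -0.0, 2.812]
contact_force: [1.8, 0.1, 0.5]
opening: 1.001
```

Emit:
jog_arm([
  {"grip":-1,"translation":[-0.0255,-0.0235,0],"twist":[0,0,0]},
  {"grip":-1,"translation":[-0.0255,-0.0235,0],"twist":[0,0,0]},
  {"grip":-1,"translation":[-0.0255,-0.0235,0],"twist":[0,0,0]},
  {"grip":-1,"translation":[-0.0255,-0.0235,0],"twist":[0,0,0]},
  {"grip":-1,"translation":[-0.0255,-0.0235,0],"twist":[0,0,0]},
  {"grip":-1,"translation":[-0.0255,-0.0235,0],"twist":[0,0,0]},
  {"grip":-1,"translation":[-0.0255,-0.0235,0],"twist":[0,0,0]},
  {"grip":-1,"translation":[-0.0255,-0.0235,0],"twist":[0,0,0]},
  {"grip":-1,"translation":[-0.0255,-0.0235,0],"twist":[0,0,0]},
  {"grip":-1,"translation":[-0.0255,-0.0235,0],"twist":[0,0,0]},
])

```text
clock: 1.77
eef_pos: [533.0, -20.3, 231.1]
tcp_rot: [-3.141, -0.0, 2.812]
contact_force: [0.6, 0.5, -0.2]
opening: 1.001
```

```bash
python3 -c "
from plan import *
plan([567,-86,150],toolR(71)); print(cur()[1]['qpos'].round(2))"
```

```text
clock 1.77 pos [533.  -20.3 231.1] F [ 0.6  0.5 -0.2] open 1.001
4 rows t [-0.01337 -0.01278  0.02026] w [-3.0e-05 -1.0e-04  4.1e-04]  total t(tool) [-0.0535 -0.0512  0.081 ] w [-0.0001 -0.0004  0.0016]
[-0.04  0.21  1.83  0.    1.1  -1.28]
```

Emit:
jog_arm([
  {"grip":-1,"translation":[-0.0178,-0.0171,0.015],"twist":[0,0,0]},
  {"grip":-1,"translation":[-0.0178,-0.0171,0.03],"twist":[0,0,0]},
  {"grip":-1,"translation":[-0.0178,-0.0171,0.03],"twist":[0,0,0]},
  {"grip":-1,"translation":[0,0,0.025],"twist":[0,0,0]},
  {"grip":-1,"translation":[0,0,0],"twist":[0,0,0]},
])

```text
clock: 2.18
eef_pos: [563.5, -85.0, 126.2]
tcp_rot: [-3.14, -0.008, 2.81]
contact_force: [-1.7, 1.0, 0.2]
opening: 0.999
```

```bash
python3 -c "
from plan import *
plan([567,-86,30],toolR(71))
for n,a in(('scene',(200,150,200,200)),('top',(300,180,200,160))):
    p,d=r.grab_frame(n); crop(n,p,*a,3.8,'pics/a_%s.png'%n)"
```

```text
clock 2.18 pos [563.5 -85.  126.2] F [-1.7  1.   0.2] open 0.999
3 rows t [-0.00139  0.00012  0.03207] w [-5.00e-04 -2.71e-03 -5.00e-05]  total t(tool) [-0.0044  0.0004  0.0962] w [-0.0015 -0.0081 -0.0001]
```

View pics/a_top.png

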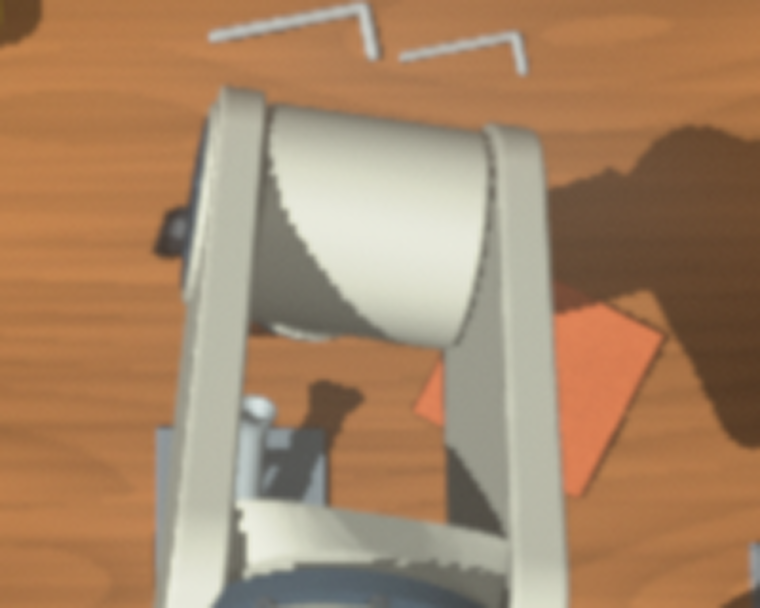

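```bash
python3 -c "
import cv2;p=cv2.imread('pics/a_scene.png');cv2.imwrite('pics/a_scene2.png',cv2.resize(p,(600,600)))"
```

```text
(no output)
```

View pics/a_scene2.png

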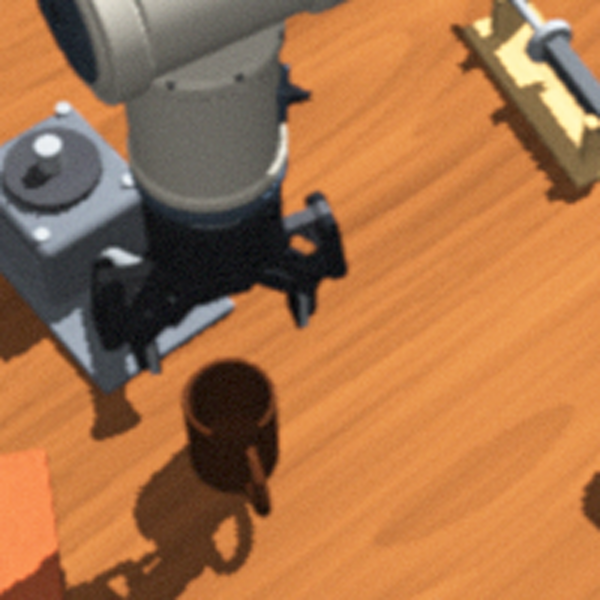

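```bash
python3 -c "
from plan import *
print((proj('scene',[[563.5,-85,126],[563.5,-85,136],[567,-86,75]])-[200,150])*3)
plan([567,-86,32],toolR(71))"
```

```text
[[223.60753137 348.3243845 ]
 [222.75831394 339.66175852]
 [229.9294899  395.10790422]]
clock 2.28 pos [565.7 -84.1 130.7] F [-0.7 -0.5  1.3] open 1.001
3 rows t [-0.00068 -0.00044  0.0329 ] w [-0.00012 -0.00096  0.00045]  total t(tool) [-0.0021 -0.0013  0.0987] w [-0.0003 -0.0029  0.0014]
```

Emit:
jog_arm([
  {"grip":-1,"translation":[-0.0015,-0.0005,0.025],"twist":[0,0,0]},
  {"grip":-1,"translation":[-0.001,-0.001,0.025],"twist":[0,0,0]},
  {"grip":-1,"translation":[0,0,0.025],"twist":[0,0,0]},
  {"grip":-1,"translation":[0,0,0.022],"twist":[0,0,0]},
  {"grip":-1,"translation":[0,0,0],"twist":[0,0,0]},
  {"grip":-1,"translation":[0,0,0],"twist":[0,0,0]},
])

```text
clock: 2.78
eef_pos: [568.8, -86.0, 35.5]
tcp_rot: [3.142, 0.0, 2.813]
contact_force: [-0.4, 0.8, 1.0]
opening: 1.001
```

Emit:
jog_arm([
  {"grip":0,"translation":[0,0,0],"twist":[0,0,0]},
  {"grip":0.4,"translation":[0,0,0],"twist":[0,0,0]},
  {"grip":1,"translation":[0,0,0],"twist":[0,0,0]},
  {"grip":1,"translation":[0,0,0],"twist":[0,0,0]},
  {"grip":1,"translation":[0,0,0],"twist":[0,0,0]},
  {"grip":1,"translation":[0,0,0],"twist":[0,0,0]},
])

```text
clock: 3.28
eef_pos: [570.0, -86.8, 36.6]
tcp_rot: [3.141, 0.003, 2.812]
contact_force: [-1.3, 0.1, 9.9]
opening: 0.677
```

Emit:
jog_arm([
  {"grip":1,"translation":[0,0,0],"twist":[0,0,0]},
  {"grip":1,"translation":[0,0,0],"twist":[0,0,0]},
])

```text
clock: 3.45
eef_pos: [570.0, -86.8, 36.6]
tcp_rot: [3.141, 0.003, 2.812]
contact_force: [-0.6, 0.2, 8.3]
opening: 0.678
```

Emit:
jog_arm([
  {"grip":1,"translation":[0,0,-0.005],"twist":[0,0,0]},
  {"grip":1,"translation":[0,0,-0.01],"twist":[0,0,0]},
  {"grip":1,"translation":[0,0,-0.015],"twist":[0,0,0]},
  {"grip":1,"translation":[0,0,-0.015],"twist":[0,0,0]},
  {"grip":1,"translation":[0,0,-0.01],"twist":[0,0,0]},
  {"grip":1,"translation":[0,0,-0.005],"twist":[0,0,0]},
  {"grip":1,"translation":[0,0,0],"twist":[0,0,0]},
  {"grip":1,"translation":[0,0,0],"twist":[0,0,0]},
])

```text
clock: 4.12
eef_pos: [568.4, -86.5, 94.4]
tcp_rot: [3.142, 0.0, 2.812]
contact_force: [-0.4, 1.3, -3.2]
opening: 0.675
```

```bash
python3 -c "
from plan import *
plan([511,-264,96],toolR(71))
p,d=r.grab_frame('scene'); crop('scene',p,200,150,200,200,3,'pics/b_scene.png')"
```

```text
clock 4.12 pos [568.4 -86.5  94.4] F [-0.4  1.3 -3.2] open 0.675
6 rows t [-0.00055 -0.03108 -0.00026] w [1.e-05 4.e-05 3.e-04]  total t(tool) [-0.0031 -0.1865 -0.0016] w [0.0001 0.0003 0.0018]
```

View pics/b_scene.png

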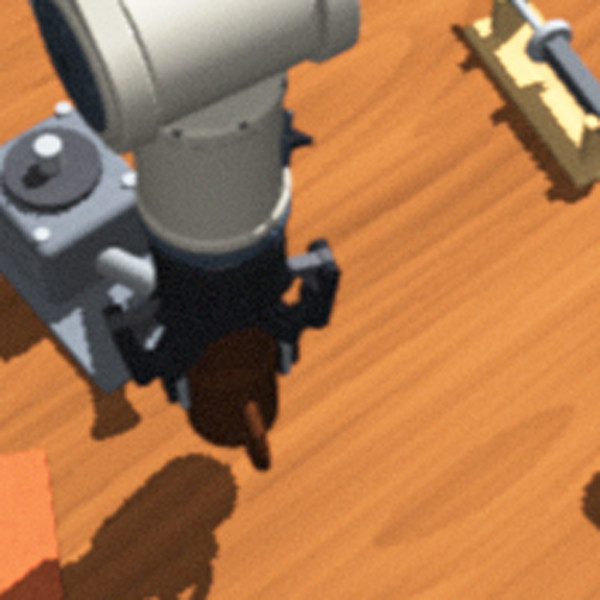

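Emit:
jog_arm([
  {"grip":1,"translation":[-0.0003,-0.01,0],"twist":[0,0,0]},
  {"grip":1,"translation":[-0.0003,-0.025,0],"twist":[0,0,0]},
  {"grip":1,"translation":[-0.0004,-0.03,0],"twist":[0,0,0]},
  {"grip":1,"translation":[-0.0005,-0.03,0],"twist":[0,0,0]},
  {"grip":1,"translation":[-0.0005,-0.03,0],"twist":[0,0,0]},
  {"grip":1,"translation":[-0.0005,-0.03,0],"twist":[0,0,0]},
  {"grip":1,"translation":[-0.0005,-0.02,0],"twist":[0,0,0]},
  {"grip":1,"translation":[-0.0005,-0.0115,0],"twist":[0,0,0]},
  {"grip":1,"translation":[0,0,0],"twist":[0,0,0]},
  {"grip":1,"translation":[0,0,0],"twist":[0,0,0]},
])

```text
clock: 5.0
eef_pos: [510.9, -264.3, 93.7]
tcp_rot: [3.141, -0.001, 2.81]
contact_force: [-0.4, 0.0, -3.8]
opening: 0.678
```

```bash
python3 -c "
from plan import *
plan([511.5,-264,55],toolR(71))
p,d=r.grab_frame('scene'); crop('scene',p,100,180,200,200,3,'pics/c_scene.png')
p,d=r.grab_frame('top'); crop('top',p,380,200,130,130,4,'pics/c_top.png')"
```

```text
clock 5.0 pos [ 510.9 -264.3   93.7] F [-0.4  0.  -3.8] open 0.678
2 rows t [-0.00025  0.00025  0.01937] w [ 0.00021 -0.00049  0.00014]  total t(tool) [-0.0005  0.0005  0.0387] w [ 0.0004 -0.001   0.0003]
```

View pics/c_scene.png

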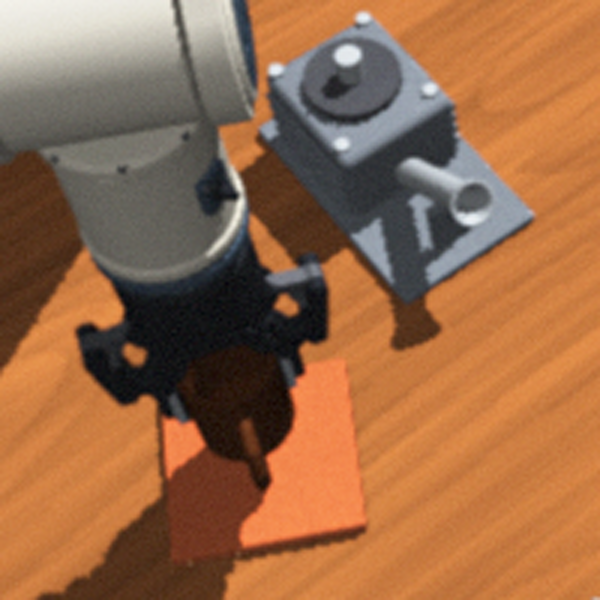

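Emit:
jog_arm([
  {"grip":1,"translation":[-0.0003,0.0003,0.01],"twist":[0,0,0]},
  {"grip":1,"translation":[0,0,0.014],"twist":[0,0,0]},
  {"grip":1,"translation":[0,0,0.009],"twist":[0,0,0]},
  {"grip":1,"translation":[0,0,0.005],"twist":[0,0,0]},
  {"grip":1,"translation":[0,0,0.003],"twist":[0,0,0]},
  {"grip":1,"translation":[0,0,0.002],"twist":[0,0,0]},
  {"grip":1,"translation":[0,0,0],"twist":[0,0,0]},
])

```text
clock: 5.68
eef_pos: [511.8, -263.8, 51.0]
tcp_rot: [3.142, -0.0, 2.812]
contact_force: [0.9, -0.3, -2.4]
opening: 0.678
```

Emit:
jog_arm([
  {"grip":1,"translation":[0,0,0.001],"twist":[0,0,0]},
  {"grip":1,"translation":[0,0,0.001],"twist":[0,0,0]},
  {"grip":1,"translation":[0,0,0],"twist":[0,0,0]},
])

```text
clock: 5.93
eef_pos: [512.0, -264.1, 49.5]
tcp_rot: [-3.142, 0.001, 2.812]
contact_force: [-0.8, -0.2, -1.9]
opening: 0.681
```

Emit:
jog_arm([
  {"grip":1,"translation":[0,0,0.001],"twist":[0,0,0]},
  {"grip":1,"translation":[0,0,0.001],"twist":[0,0,0]},
  {"grip":1,"translation":[0,0,0],"twist":[0,0,0]},
])

```text
clock: 6.18
eef_pos: [512.0, -264.1, 48.7]
tcp_rot: [-3.142, 0.001, 2.812]
contact_force: [-4.1, 1.8, 13.6]
opening: 0.673
```

Emit:
jog_arm([
  {"grip":1,"translation":[0,0,-0.001],"twist":[0,0,0]},
  {"grip":-0.4,"translation":[0,0,0],"twist":[0,0,0]},
  {"grip":-0.5,"translation":[0,0,0],"twist":[0,0,0]},
  {"grip":-1,"translation":[0,0,0],"twist":[0,0,0]},
  {"grip":-1,"translation":[0,0,0],"twist":[0,0,0]},
  {"grip":-1,"translation":[0,0,0],"twist":[0,0,0]},
])

```text
clock: 6.68
eef_pos: [511.8, -264.0, 48.2]
tcp_rot: [-3.142, -0.0, 2.812]
contact_force: [0.4, 0.7, 0.5]
opening: 0.995
```

Emit:
jog_arm([
  {"grip":-1,"translation":[0,0,-0.005],"twist":[0,0,0]},
  {"grip":-1,"translation":[0,0,-0.01],"twist":[0,0,0]},
  {"grip":-1,"translation":[0,0,-0.02],"twist":[0,0,0]},
  {"grip":-1,"translation":[0,0,-0.03],"twist":[0,0,0]},
  {"grip":-1,"translation":[0,0,-0.035],"twist":[0,0,0]},
  {"grip":-1,"translation":[0,0,-0.035],"twist":[0,0,0]},
  {"grip":-1,"translation":[0,0,-0.025],"twist":[0,0,0]},
])

```text
clock: 7.27
eef_pos: [512.5, -264.3, 212.4]
tcp_rot: [-3.141, 0.003, 2.812]
contact_force: [0.4, -0.7, -0.0]
opening: 0.999
```

```bash
python3 -c "
from plan import *
plan([504,279,205],toolR(76.5))
print(cur()[1]['qpos'])
p,d=r.grab_frame('scene'); crop('scene',p,100,180,200,200,3,'pics/d_scene.png')"
```

```text
clock 7.27 pos [ 512.5 -264.3  212.4] F [ 0.4 -0.7 -0. ] open 0.999
16 rows t [0.01008 0.03244 0.00044] w [-4.00e-05  2.10e-04 -5.88e-03]  total t(tool) [0.184  0.5113 0.0066] w [-0.0007  0.0033 -0.0941]
[-4.78756280e-01  2.95681971e-01  1.76036502e+00 -1.22044834e-05
  1.08213889e+00 -1.71981356e+00]
```

View pics/d_scene.png

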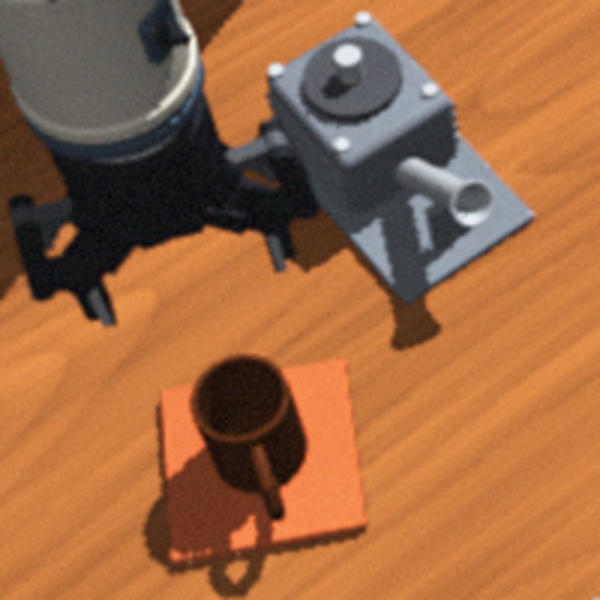

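```bash
python3 -c "
from plan import *
print(onplane('scene',[(241.5/3-.33+100,398.5/3-.33+180)],87), (proj('scene',[[512,-264,12],[512,-264,87]])-[100,180])*3)
p,d=r.grab_frame('top'); crop('top',p,380,200,130,130,4,'pics/d_top.png')"
```

```text
[[ 511.38566485 -262.21127606   87.        ]] [[260.18426296 453.75408621]
 [238.54936917 399.93731437]]
```

View pics/d_top.png

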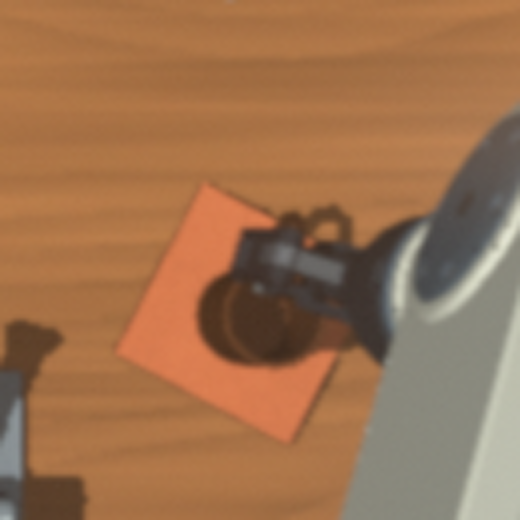

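Emit:
jog_arm([
  {"grip":-1,"translation":[0.005,0.0165,0],"twist":[0,0,0]},
  {"grip":-1,"translation":[0.01,0.0325,0],"twist":[0,0,-0.006]},
  {"grip":-1,"translation":[0.01,0.0325,0],"twist":[0,0,-0.006]},
  {"grip":-1,"translation":[0.01,0.0325,0],"twist":[0,0,-0.006]},
  {"grip":-1,"translation":[0.01,0.0325,0],"twist":[0,0,-0.006]},
  {"grip":-1,"translation":[0.01,0.0325,0],"twist":[0,0,-0.006]},
  {"grip":-1,"translation":[0.01,0.0325,0],"twist":[0,0,-0.006]},
  {"grip":-1,"translation":[0.01,0.0325,0],"twist":[0,0,-0.006]},
  {"grip":-1,"translation":[0.01,0.0325,0],"twist":[0,0,-0.006]},
  {"grip":-1,"translation":[0.01,0.0325,0],"twist":[0,0,-0.006]},
])

```text
clock: 8.2
eef_pos: [514.0, 60.8, 208.2]
tcp_rot: [-3.141, -0.0, 2.866]
contact_force: [1.5, 0.2, -0.1]
opening: 1.002
```

Emit:
jog_arm([
  {"grip":-1,"translation":[0.01,0.0325,0],"twist":[0,0,-0.006]},
  {"grip":-1,"translation":[0.01,0.0325,0],"twist":[0,0,-0.006]},
  {"grip":-1,"translation":[0.01,0.0325,0],"twist":[0,0,-0.006]},
  {"grip":-1,"translation":[0.01,0.0325,0],"twist":[0,0,-0.006]},
  {"grip":-1,"translation":[0.01,0.0325,0.01],"twist":[0,0,-0.006]},
  {"grip":-1,"translation":[0.008,0.025,0.02],"twist":[0,0,-0.006]},
  {"grip":-1,"translation":[0,0,0.02],"twist":[0,0,0]},
  {"grip":-1,"translation":[0,0,0.02],"twist":[0,0,0]},
  {"grip":-1,"translation":[0,0,0],"twist":[0,0,0]},
])

```text
clock: 8.95
eef_pos: [504.3, 254.7, 134.5]
tcp_rot: [-3.137, -0.005, 2.903]
contact_force: [-0.4, -1.0, -0.4]
opening: 0.999
```

```bash
python3 -c "
from plan import *
plan([504,279,28],toolR(76.5))
p,d=r.grab_frame('scene'); crop('scene',p,310,80,120,140,4,'pics/e_scene.png')"
```

```text
clock 8.95 pos [504.3 254.7 134.5] F [-0.4 -1.  -0.4] open 0.999
4 rows t [0.00141 0.00595 0.02663] w [-0.00105 -0.00123 -0.00072]  total t(tool) [0.0055 0.024  0.1065] w [-0.0042 -0.0049 -0.0029]
```

View pics/e_scene.png

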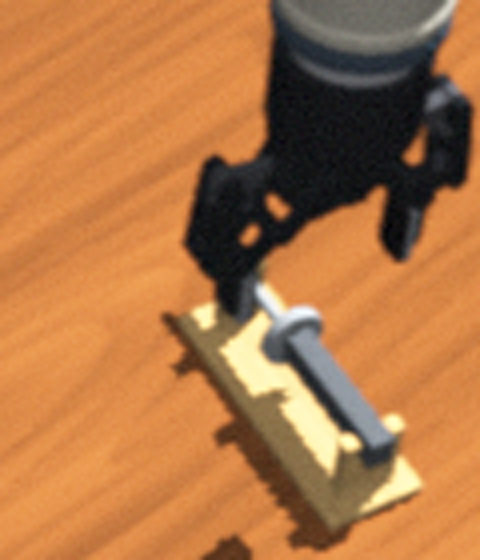

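Emit:
jog_arm([
  {"grip":-1,"translation":[0.0027,0.012,0.005],"twist":[-0.002,-0.0025,-0.0015]},
  {"grip":-1,"translation":[0.0027,0.012,0.015],"twist":[-0.002,-0.0025,-0.0015]},
  {"grip":-1,"translation":[0,0,0.02],"twist":[0,0,0]},
  {"grip":-1,"translation":[0,0,0],"twist":[0,0,0]},
  {"grip":-1,"translation":[0,0,0],"twist":[0,0,0]},
])

```text
clock: 9.42
eef_pos: [507.5, 280.1, 98.7]
tcp_rot: [3.138, 0.004, 2.905]
contact_force: [0.7, -0.1, 0.9]
opening: 1.0
```

```bash
python3 -c "
from plan import *
plan([504,279,28],toolR(76.5))
p,d=r.grab_frame('scene'); crop('scene',p,310,80,120,140,4,'pics/f_scene.png')"
```

```text
clock 9.42 pos [507.5 280.1  98.7] F [ 0.7 -0.1  0.9] open 1.0
2 rows t [ 0.00171 -0.00105  0.03532] w [ 0.00177  0.00222 -0.00068]  total t(tool) [ 0.0035 -0.0022  0.0706] w [ 0.0035  0.0044 -0.0014]
```

View pics/f_scene.png

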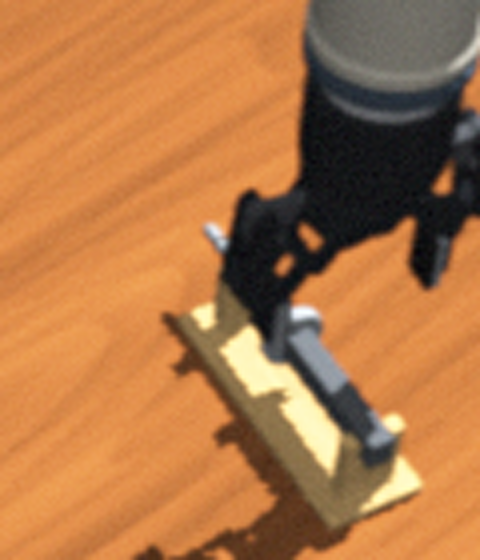

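Emit:
jog_arm([
  {"grip":-1,"translation":[0.0015,-0.001,0.015],"twist":[0.0035,0.0044,-0.001]},
  {"grip":-1,"translation":[0.0015,-0.001,0.02],"twist":[0,0,0]},
  {"grip":-1,"translation":[0,0,0.02],"twist":[0,0,0]},
  {"grip":-1,"translation":[0,0,0.015],"twist":[0,0,0]},
  {"grip":-1,"translation":[0,0,0],"twist":[0,0,0]},
  {"grip":-1,"translation":[0,0,0],"twist":[0,0,0]},
])

```text
clock: 9.97
eef_pos: [504.3, 278.6, 28.1]
tcp_rot: [-3.141, -0.0, 2.905]
contact_force: [0.2, 0.2, 0.3]
opening: 1.0
```

Emit:
jog_arm([
  {"grip":-0.2,"translation":[0,0,0],"twist":[0,0,0]},
  {"grip":0.3,"translation":[0,0,0],"twist":[0,0,0]},
], squeeze=60)

```text
clock: 10.13
eef_pos: [505.3, 279.2, 29.6]
tcp_rot: [3.14, 0.002, 2.906]
contact_force: [0.4, 0.3, -0.5]
opening: 0.75
```

```bash
python3 -c "
from plan import *
plan([504,279,28],toolR(76.5))
p,d=r.grab_frame('scene'); crop('scene',p,310,80,120,140,4,'pics/g_scene.png')"
```

```text
clock 10.13 pos [505.3 279.2  29.6] F [ 0.4  0.3 -0.5] open 0.75
1 rows t [ 0.00124 -0.00054  0.00156] w [ 0.00187  0.00213 -0.00036]  total t(tool) [ 0.0012 -0.0005  0.0016] w [ 0.0019  0.0021 -0.0004]
```

View pics/g_scene.png

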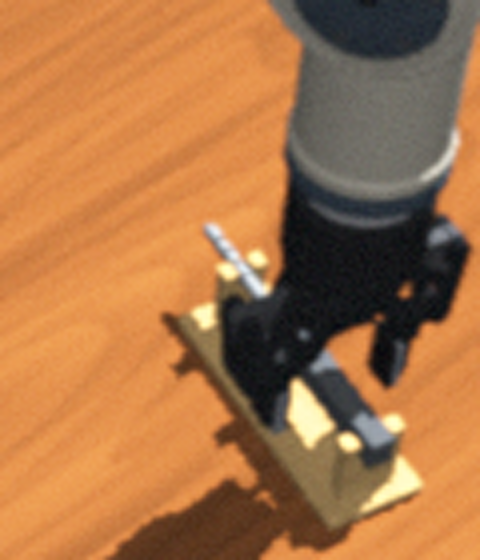

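Emit:
jog_arm([
  {"grip":0.5,"translation":[0,0,0],"twist":[0,0,0]},
  {"grip":0.6,"translation":[0,0,0],"twist":[0,0,0]},
  {"grip":0.7,"translation":[0,0,0],"twist":[0,0,0]},
  {"grip":1,"translation":[0,0,0],"twist":[0,0,0]},
  {"grip":1,"translation":[0,0,0],"twist":[0,0,0]},
  {"grip":1,"translation":[0,0,0],"twist":[0,0,0]},
  {"grip":1,"translation":[0,0,0],"twist":[0,0,0]},
], squeeze=80)

```text
clock: 10.77
eef_pos: [504.7, 279.0, 28.9]
tcp_rot: [3.141, 0.001, 2.906]
contact_force: [-0.5, -0.3, 4.9]
opening: 0.174
```

Emit:
jog_arm([
  {"grip":1,"translation":[0,0,-0.003],"twist":[0,0,0]},
  {"grip":1,"translation":[0,0,-0.006],"twist":[0,0,0]},
  {"grip":1,"translation":[0,0,-0.012],"twist":[0,0,0]},
  {"grip":1,"translation":[0,0,-0.025],"twist":[0,0,0]},
  {"grip":1,"translation":[0,0,-0.03],"twist":[0,0,0]},
  {"grip":1,"translation":[0,0,-0.03],"twist":[0,0,0]},
  {"grip":1,"translation":[0,0,-0.03],"twist":[0,0,0]},
  {"grip":1,"translation":[0,0,-0.02],"twist":[0,0,0]},
  {"grip":1,"translation":[0,0,0],"twist":[0,0,0]},
])

```text
clock: 11.52
eef_pos: [506.5, 279.8, 190.0]
tcp_rot: [3.136, 0.006, 2.906]
contact_force: [0.9, 0.8, -1.1]
opening: 0.169
```

```bash
python3 -c "
from plan import *
plan([504,279,28],toolR(76.5))
p,d=r.grab_frame('scene'); crop('scene',p,310,60,120,140,4,'pics/h_scene.png')"
```

```text
clock 11.52 pos [506.5 279.8 190. ] F [ 0.9  0.8 -1.1] open 0.169
5 rows t [ 0.00057 -0.00038  0.0324 ] w [ 1.08e-03  1.28e-03 -4.00e-05]  total t(tool) [ 0.0032 -0.0022  0.162 ] w [ 0.0054  0.0064 -0.0002]
```

View pics/h_scene.png

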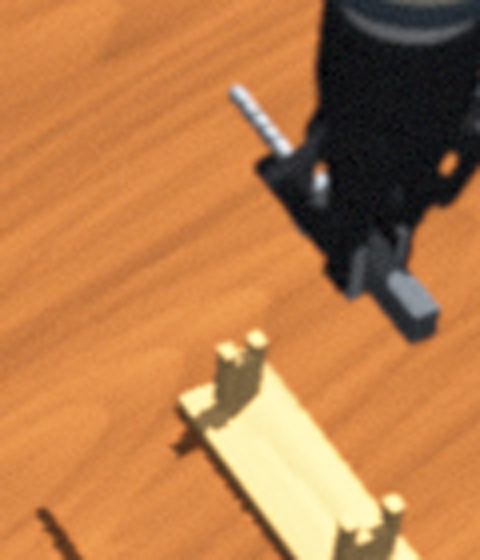

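```bash
cat >> plan.py <<'E'
M=np.array([489.5,-72.6,90.]); YAW=-0.8
OFF=np.array([42.4,0,-17.])
def rodpose(back,M=M,yaw=YAW,tilt=35.,off=OFF):
    R=toolR(90+yaw,-tilt); u=R[:,0]
    return M-back*u-R@off, R
E
python3 -c "
from plan import *
p,R=rodpose(190); print(p,R.round(3)); plan(p,R)
print(cur()[1]['qpos'].round(2))"
```

```text
[689.60222745 -75.39413575 209.37357906] [[-0.819  0.014  0.574]
 [ 0.011  1.    -0.008]
 [-0.574  0.    -0.819]]
clock 11.57 pos [505.5 279.3 187.5] F [-0.3  0.3 -2. ] open 0.17
12 rows t [-0.01933 -0.02724  0.0033 ] w [-0.0054  -0.0503  -0.01799]  total t(tool) [-0.262  -0.3017 -0.0219] w [-0.0648 -0.6036 -0.2158]
[ 0.5   0.32  1.78 -0.    1.03 -0.83]
```

Emit:
jog_arm([
  {"grip":1,"translation":[-0.0145,-0.0204,0.0025],"twist":[-0.004,-0.0378,-0.0135]},
  {"grip":1,"translation":[-0.0145,-0.0204,0.0025],"twist":[-0.004,-0.0378,-0.0135]},
  {"grip":1,"translation":[-0.0145,-0.0204,0.0025],"twist":[-0.004,-0.0378,-0.0135]},
  {"grip":1,"translation":[-0.0145,-0.0204,0.0025],"twist":[-0.004,-0.0378,-0.0135]},
  {"grip":1,"translation":[-0.0145,-0.0204,0.0025],"twist":[-0.004,-0.0378,-0.0135]},
  {"grip":1,"translation":[-0.0145,-0.0204,0.0025],"twist":[-0.004,-0.0378,-0.0135]},
  {"grip":1,"translation":[-0.0145,-0.0204,0.0025],"twist":[-0.004,-0.0378,-0.0135]},
  {"grip":1,"translation":[-0.0145,-0.0204,0.0025],"twist":[-0.004,-0.0378,-0.0135]},
])

```text
clock: 12.23
eef_pos: [587.9, 95.3, 176.8]
tcp_rot: [3.127, 0.303, 3.013]
contact_force: [-0.1, 0.7, -1.0]
opening: 0.172
```

Emit:
jog_arm([
  {"grip":1,"translation":[-0.0145,-0.0204,0.0025],"twist":[-0.004,-0.0378,-0.0135]},
  {"grip":1,"translation":[-0.0145,-0.0204,0.0025],"twist":[-0.004,-0.0378,-0.0135]},
  {"grip":1,"translation":[-0.0145,-0.0204,0.0025],"twist":[-0.004,-0.0378,-0.0135]},
  {"grip":1,"translation":[-0.0145,-0.0204,0.0025],"twist":[-0.004,-0.0378,-0.0135]},
  {"grip":1,"translation":[-0.0145,-0.0204,0.0025],"twist":[-0.004,-0.0378,-0.0135]},
  {"grip":1,"translation":[-0.0145,-0.0204,0.0025],"twist":[-0.004,-0.0378,-0.0135]},
  {"grip":1,"translation":[-0.0145,-0.0204,0.0025],"twist":[-0.004,-0.0378,-0.0135]},
  {"grip":1,"translation":[-0.0145,-0.0204,0.0025],"twist":[-0.004,-0.0378,-0.0135]},
  {"grip":1,"translation":[0,0,0],"twist":[0,0,0]},
  {"grip":1,"translation":[0,0,0],"twist":[0,0,0]},
])

```text
clock: 13.07
eef_pos: [688.1, -75.9, 205.8]
tcp_rot: [-3.139, 0.604, 3.127]
contact_force: [-1.2, -0.0, -1.7]
opening: 0.174
```

```bash
python3 -c "
from plan import *
p,R=rodpose(150); plan(p,R); print(cur()[0][:3,:3].round(3))
print(cur()[1]['qpos'].round(2))
p,d=r.grab_frame('scene'); crop('scene',p,180,180,150,150,4,'pics/i_scene.png')
p,d=r.grab_frame('top'); crop('top',p,300,200,150,150,4,'pics/i_top.png')"
```

```text
clock 13.07 pos [688.1 -75.9 205.8] F [-1.2 -0.  -1.7] open 0.174
2 rows t [ 0.01836  0.00025 -0.00096] w [-0.00166 -0.00323 -0.00044]  total t(tool) [ 0.0367  0.0005 -0.0019] w [-0.0033 -0.0065 -0.0009]
[[-0.823  0.017  0.568]
 [ 0.012  1.    -0.011]
 [-0.568 -0.002 -0.823]]
[-0.15  0.27  1.98  0.25  0.3  -1.91]
```

View pics/i_scene.png

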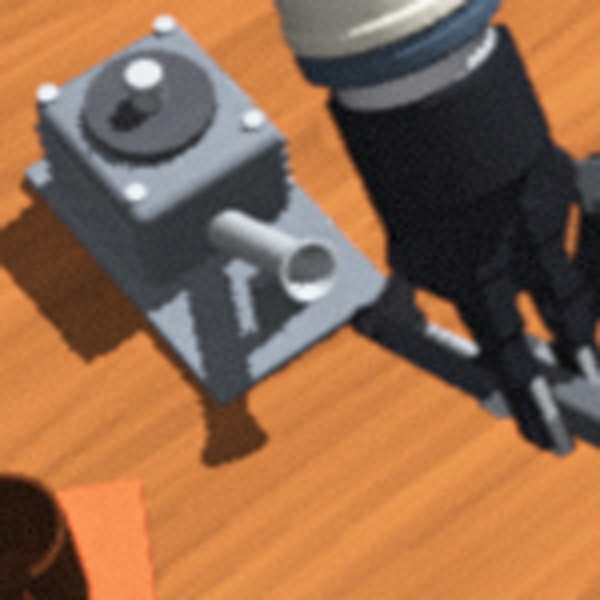

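View pics/i_top.png

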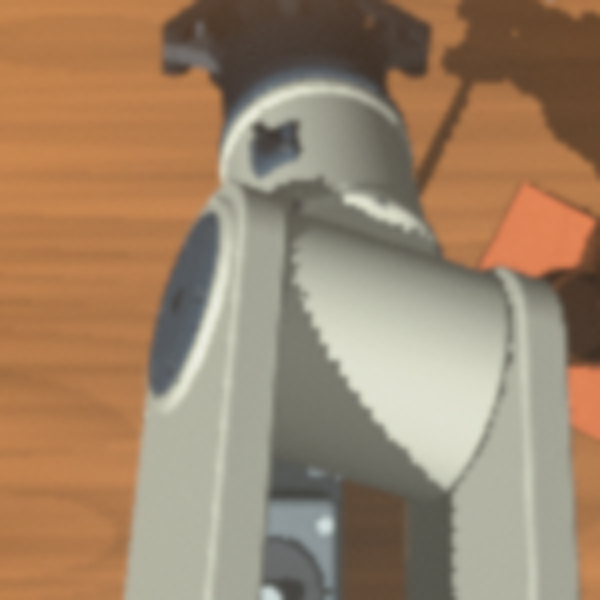

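```bash
python3 -c "
from plan import *
p,R=rodpose(108); plan(p,R,step=12)"
```

```text
clock 13.17 pos [688.  -74.4 206. ] F [-0.2  0.3 -1.8] open 0.173
7 rows t [ 0.01126 -0.00013 -0.00022] w [-0.00032 -0.00093  0.00012]  total t(tool) [ 0.0788 -0.0009 -0.0013] w [-0.0022 -0.0065  0.0008]
```

Emit:
jog_arm([
  {"grip":1,"translation":[0.006,0,0],"twist":[-0.001,-0.003,0]},
  {"grip":1,"translation":[0.013,-0.0003,-0.0005],"twist":[-0.001,-0.0035,0]},
  {"grip":1,"translation":[0.013,-0.0003,-0.0004],"twist":[0,0,0]},
  {"grip":1,"translation":[0.013,-0.0003,0],"twist":[0,0,0]},
  {"grip":1,"translation":[0.013,0,0],"twist":[0,0,0]},
  {"grip":1,"translation":[0.013,0,0],"twist":[0,0,0]},
  {"grip":1,"translation":[0.008,0,0],"twist":[0,0,0]},
  {"grip":1,"translation":[0,0,0],"twist":[0,0,0]},
  {"grip":1,"translation":[0,0,0],"twist":[0,0,0]},
])

```text
clock: 13.92
eef_pos: [623.6, -74.2, 162.4]
tcp_rot: [-3.14, 0.613, 3.13]
contact_force: [0.4, 0.9, -1.3]
opening: 0.17
```

```bash
python3 -c "
from plan import *
p,R=rodpose(108); plan(p,R,step=12);print(cur()[0][:3,:3].round(3))
T=cur()[0]; X=lambda a:T[:3,3]*1000+T[:3,:3]@(OFF+[a,0,0])
print('pred tip,collar px in crop',(proj('scene',[X(90),X(0),X(40)])-[220,200])*6+2.5, (proj('scene',[M])-[220,200])*6+2.5)
p,d=r.grab_frame('scene'); crop('scene',p,220,200,100,100,6,'pics/j_scene.png')
p,d=r.grab_frame('top'); crop('top',p,300,200,150,150,4,'pics/j_top.png')"
```

```text
clock 13.92 pos [623.6 -74.2 162.4] F [ 0.4  0.9 -1.3] open 0.17
1 rows t [ 0.00092 -0.00031 -0.00062] w [0.00013 0.00224 0.00206]  total t(tool) [ 0.0009 -0.0003 -0.0006] w [0.0001 0.0022 0.0021]
[[-0.818  0.012  0.575]
 [ 0.009  1.    -0.008]
 [-0.575 -0.001 -0.818]]
pred tip,collar px in crop [[251.36705688 300.71752446]
 [388.00509659 367.03868452]
 [324.99723653 336.45435377]] [[223.72131749 285.4558554 ]]
```

View pics/j_scene.png

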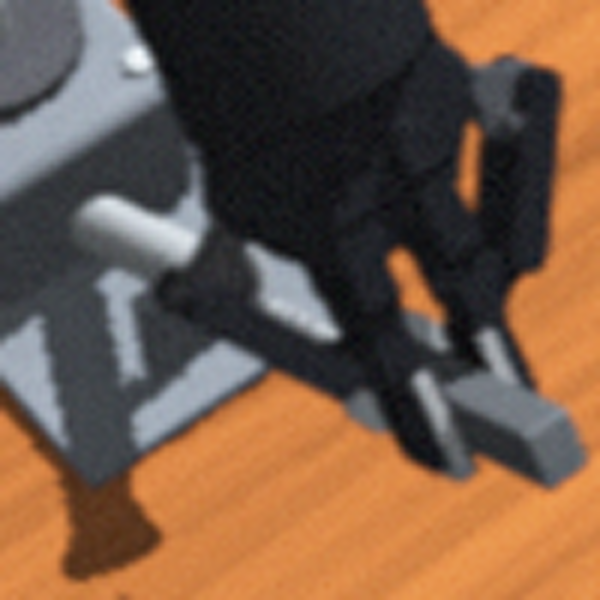

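View pics/j_top.png

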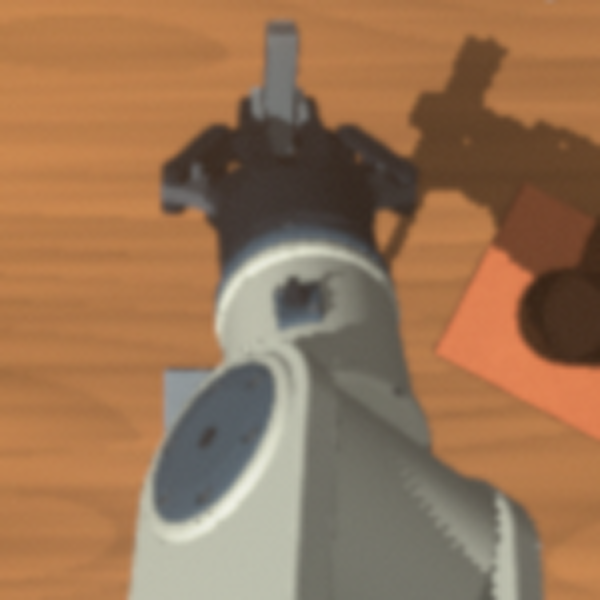

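```bash
python3 -c "
from plan import *
T=cur()[0]; X=lambda a,z=0:T[:3,3]*1000+T[:3,:3]@(OFF+[a,0,z])
print((proj('top',[X(-98,-10),X(-98,10),X(-60,-10)])-[300,200])*4+1.5)
p,R=rodpose(60); plan(p,R,step=6)"
```

```text
[[284.30411646  30.47791138]
 [281.47772943  13.57797554]
 [280.71728998  95.6143984 ]]
clock 14.02 pos [624.8 -74.6 163.3] F [ 0.7  0.9 -0.2] open 0.171
9 rows t [ 5.61e-03  2.00e-05 -8.00e-05] w [-4.0e-05  4.6e-04  2.6e-04]  total t(tool) [ 0.0505  0.0002 -0.0008] w [-0.0004  0.0041  0.0024]
```

Emit:
jog_arm([
  {"grip":1,"translation":[0.005,0,-0.0004],"twist":[0,0.002,0.001]},
  {"grip":1,"translation":[0.005,0,-0.0004],"twist":[0,0.002,0.001]},
  {"grip":1,"translation":[0.005,0,0],"twist":[0,0,0]},
  {"grip":1,"translation":[0.005,0,0],"twist":[0,0,0]},
  {"grip":1,"translation":[0.005,0,0],"twist":[0,0,0]},
  {"grip":1,"translation":[0,0,0],"twist":[0,0,0]},
])

```text
clock: 14.52
eef_pos: [601.9, -74.5, 148.1]
tcp_rot: [3.141, 0.608, 3.127]
contact_force: [-0.1, 0.7, -1.1]
opening: 0.172
```

Emit:
jog_arm([
  {"grip":1,"translation":[0.004,0,0],"twist":[0,0,0]},
  {"grip":1,"translation":[0.004,0,0],"twist":[0,0,0]},
  {"grip":1,"translation":[0.004,0,0],"twist":[0,0,0]},
  {"grip":1,"translation":[0,0,0],"twist":[0,0,0]},
])

```text
clock: 14.85
eef_pos: [592.8, -74.4, 141.7]
tcp_rot: [3.142, 0.609, 3.127]
contact_force: [0.3, -0.2, -1.3]
opening: 0.172
```

```bash
python3 -c "
from plan import *
p,R=rodpose(60); plan(p,R,step=6);print(r.sense()['wrist_torque'].round(2))"
```

```text
clock 14.85 pos [592.8 -74.4 141.7] F [ 0.3 -0.2 -1.3] open 0.172
2 rows t [5.93e-03 2.00e-04 7.00e-05] w [-0.00017 -0.00082 -0.00029]  total t(tool) [0.0119 0.0004 0.0002] w [-0.0003 -0.0016 -0.0006]
[ 0.03  0.4  -0.03]
```

Emit:
jog_arm([
  {"grip":1,"translation":[0.004,0.0002,0],"twist":[0,-0.001,0]},
  {"grip":1,"translation":[0.005,0.0002,0],"twist":[0,0,0]},
  {"grip":1,"translation":[0.005,0,0],"twist":[0,0,0]},
  {"grip":1,"translation":[0.005,0,0],"twist":[0,0,0]},
  {"grip":1,"translation":[0.005,0,0],"twist":[0,0,0]},
  {"grip":1,"translation":[0,0,0],"twist":[0,0,0]},
])

```text
clock: 15.35
eef_pos: [573.6, -73.7, 129.1]
tcp_rot: [3.14, 0.609, 3.123]
contact_force: [-0.8, -0.3, 0.2]
opening: 0.173
```

```bash
python3 -c "
from plan import *
p,R=rodpose(0); plan(p,R,step=6);print(r.sense()['wrist_torque'].round(2))
p,d=r.grab_frame('scene'); crop('scene',p,220,200,100,100,6,'pics/k_scene.png')"
```

```text
clock 15.35 pos [573.6 -73.7 129.1] F [-0.8 -0.3  0.2] open 0.173
9 rows t [ 5.43e-03 -1.00e-05  1.00e-04] w [-9.0e-05 -2.3e-04 -4.3e-04]  total t(tool) [ 0.0489 -0.0002  0.0009] w [-0.0008 -0.0021 -0.0038]
[0.04 0.44 0.02]
```

View pics/k_scene.png

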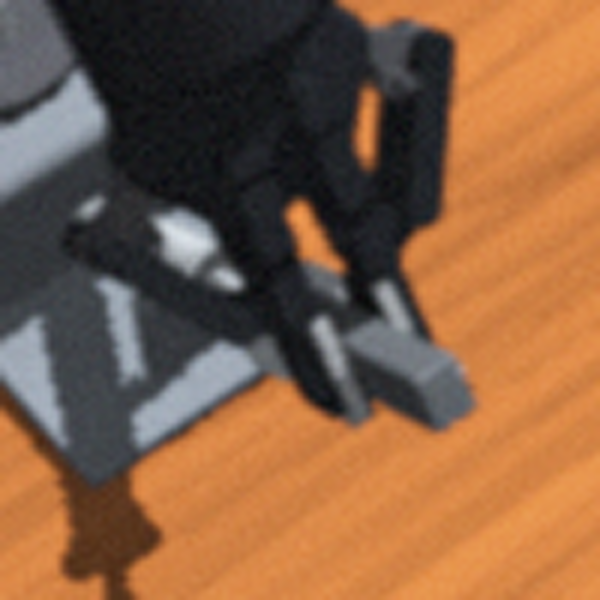

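Emit:
jog_arm([
  {"grip":1,"translation":[0.005,0,0.0001],"twist":[0,-0.001,-0.001]},
  {"grip":1,"translation":[0.005,0,0.0001],"twist":[0,-0.001,-0.001]},
  {"grip":1,"translation":[0.005,0,0.0001],"twist":[0,0,-0.001]},
  {"grip":1,"translation":[0.005,0,0],"twist":[0,0,0]},
  {"grip":1,"translation":[0,0,0],"twist":[0,0,0]},
])

```text
clock: 15.82
eef_pos: [560.7, -73.1, 126.6]
tcp_rot: [-3.137, 0.599, 3.131]
contact_force: [7.2, -0.4, -7.5]
opening: 0.172
```

Emit:
jog_arm([
  {"grip":1,"translation":[0.005,0,0],"twist":[0,0,0]},
  {"grip":1,"translation":[0.005,0,0],"twist":[0,0,0]},
  {"grip":1,"translation":[0.005,0,0],"twist":[0,0,0]},
  {"grip":1,"translation":[0,0,0],"twist":[0,0,0]},
])

```text
clock: 16.15
eef_pos: [549.9, -72.5, 123.8]
tcp_rot: [-3.135, 0.59, 3.13]
contact_force: [8.9, -1.2, -7.8]
opening: 0.173
```

```bash
python3 -c "
from plan import *
p,R=rodpose(0); plan(p,R,step=6);print(r.sense()['wrist_torque'].round(2))"
```

```text
clock 16.15 pos [549.9 -72.5 123.8] F [ 8.9 -1.2 -7.8] open 0.173
5 rows t [ 0.00526 -0.00018  0.00207] w [-0.00092 -0.00408  0.00048]  total t(tool) [ 0.0262 -0.0009  0.0106] w [-0.0046 -0.0204  0.0024]
[-0.07 -1.03 -0.02]
```

```bash
python3 -c "
from plan import *
s=r.sense();print(s['qpos'].round(3),s['qvel'].round(3),s['tcp_rot'])"
```

```text
[-0.192  0.231  2.3    1.296  0.098 -3.016] [-0.001  0.005 -0.001 -0.002  0.    -0.   ] [-3.13542348  0.59046642  3.13043454]
```

Emit:
jog_arm([
  {"grip":1,"translation":[-0.004,0,0.001],"twist":[0,0,0]},
  {"grip":1,"translation":[-0.005,0,0.001],"twist":[0,0,0]},
  {"grip":1,"translation":[-0.005,0,0.001],"twist":[0,0,0]},
  {"grip":1,"translation":[0,0,0],"twist":[0,0,0]},
])

```text
clock: 16.48
eef_pos: [562.8, -72.4, 128.6]
tcp_rot: [-3.136, 0.589, 3.131]
contact_force: [0.5, -1.4, -0.6]
opening: 0.171
```

```bash
python3 -c "
from plan import *
p,R=rodpose(50); plan(p,R,step=5)
s=r.sense();print(s['qpos'].round(3),s['tcp_rot'],s['wrist_torque'])
p,d=r.grab_frame('scene'); crop('scene',p,220,200,100,100,6,'pics/l_scene.png')"
```

```text
clock 16.48 pos [562.8 -72.4 128.6] F [ 0.5 -1.4 -0.6] open 0.171
3 rows t [-0.00344 -0.00041  0.00216] w [-0.00132 -0.00717  0.00082]  total t(tool) [-0.0104 -0.0012  0.0064] w [-0.004  -0.0215  0.0024]
[-0.186  0.236  2.271  1.061  0.104 -2.775] [-3.13599458  0.58936031  3.1305217 ] [-0.0500643   0.33135242 -0.00182387]
```

View pics/l_scene.png

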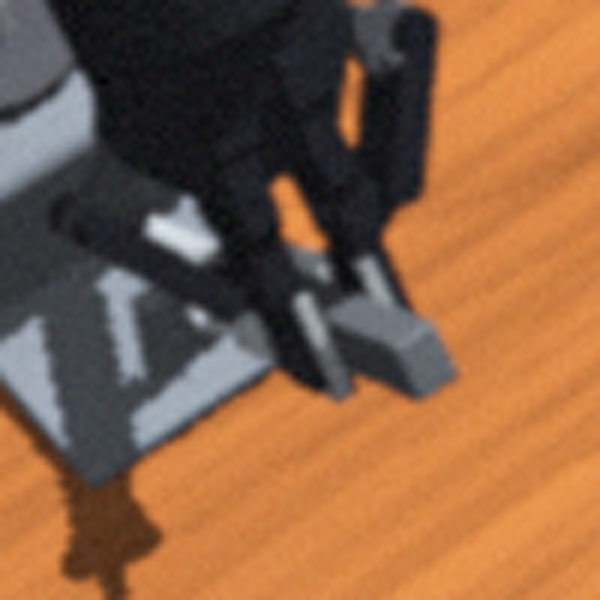

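Emit:
jog_arm([
  {"grip":1,"translation":[0,0,0],"twist":[0,0,0]},
  {"grip":1,"translation":[0.00085,0,0.0005],"twist":[0,0.05,0]},
  {"grip":1,"translation":[0.00085,0,0.0005],"twist":[0,0.05,0]},
  {"grip":1,"translation":[0.00085,0,0.0005],"twist":[0,0.05,0]},
  {"grip":1,"translation":[0.00085,0,0.0005],"twist":[0,0.05,0]},
  {"grip":1,"translation":[0,0,0],"twist":[0,0,0]},
], squeeze=25)

```text
clock: 17.03
eef_pos: [563.0, -67.8, 126.5]
tcp_rot: [3.134, 0.47, 3.135]
contact_force: [0.4, -7.6, -5.0]
opening: 0.168
```

```bash
cat >> plan.py <<'E'
def grasp(): # grasp point offset from axis line, world
    T=cur()[0]; g=T[:3,3]*1000+T[:3,:3]@np.array([0,0,-17.]); u=toolR(90+YAW,-35)[:,0]; y=toolR(90+YAW,-35)[:,1]; n=np.cross(u,y)
    d=g-M; print("grasp: back",round(-d@u-42.4,1),"side",round(d@y,1),"below",round(d@n,1),"tooltilt deg",np.degrees(np.arctan2(T[0,2],-T[2,2])).round(1),"q",r.sense()['qpos'].round(2),"F",r.sense()['contact_force'].round(1),"tau",r.sense()['wrist_torque'].round(2))
E
python3 -c "
from plan import *
grasp()"
```

```text
grasp: back 41.1 side 5.7 below -4.6 tooltilt deg 27.0 q [-0.17  0.24  2.19  0.33  0.26 -2.03] F [ 0.4 -7.6 -5. ] tau [-1.57  0.38  0.12]
```

```bash
cat >> plan.py <<'E'
U=toolR(90+YAW,-35)[:,0]
def target(back,tilt,below=0.):
    """tool pose with grasp point on tube axis at rod 'back', tool tilt (deg)"""
    R0=toolR(90+YAW,-35); n=np.cross(U,R0[:,1]); R=toolR(90+YAW,-tilt)
    return M-(back+42.4)*U+below*n+R@np.array([0,0,17.]), R
E
python3 -c "
from plan import *
p,R=target(41,24); plan(p,R,ang=3)
p,R=target(41,6); plan(p,R,ang=3)"
```

```text
clock 17.03 pos [563.  -67.8 126.5] F [ 0.4 -7.6 -5. ] open 0.168
2 rows t [ 0.00014 -0.00294  0.00225] w [0.00511 0.02579 0.00329]  total t(tool) [ 0.0003 -0.0059  0.0045] w [0.0102 0.0516 0.0066]
clock 17.03 pos [563.  -67.8 126.5] F [ 0.4 -7.6 -5. ] open 0.168
7 rows t [ 0.00071 -0.00084  0.00061] w [0.0013  0.05225 0.00116]  total t(tool) [ 0.0055 -0.0058  0.0034] w [0.0091 0.3657 0.0081]
```

Emit:
jog_arm([
  {"grip":1,"translation":[0.0001,-0.003,0.002],"twist":[0.005,0.025,0.003]},
  {"grip":1,"translation":[0.0001,-0.003,0.002],"twist":[0.005,0.025,0.003]},
  {"grip":1,"translation":[0,0,0],"twist":[0,0,0]},
  {"grip":1,"translation":[0,0,0],"twist":[0,0,0]},
])

```text
clock: 17.37
eef_pos: [564.9, -72.5, 123.0]
tcp_rot: [3.138, 0.425, 3.126]
contact_force: [2.5, -0.7, -4.5]
opening: 0.175
```

```bash
python3 -c "
from plan import *
grasp()
p,R=target(41,6); plan(p,R,ang=3)"
```

```text
grasp: back 41.4 side 1.1 below -0.5 tooltilt deg 24.3 q [-0.17  0.26  2.16  0.22  0.31 -1.92] F [ 2.5 -0.7 -4.5] tau [-0.33 -0.51  0.04]
clock 17.37 pos [564.9 -72.5 123. ] F [ 2.5 -0.7 -4.5] open 0.175
7 rows t [ 8.1e-04 -1.7e-04  7.0e-05] w [ 0.0005   0.0457  -0.00014]  total t(tool) [ 0.0056 -0.0012 -0.0003] w [ 0.0035  0.3199 -0.001 ]
```

Emit:
jog_arm([
  {"grip":1,"translation":[0.0008,-0.0002,0.0001],"twist":[0.0005,0.0457,0]},
  {"grip":1,"translation":[0.0008,-0.0002,0.0001],"twist":[0.0005,0.0457,0]},
  {"grip":1,"translation":[0.0008,-0.0002,0.0001],"twist":[0.0005,0.0457,0]},
  {"grip":1,"translation":[0.0008,-0.0002,0.0001],"twist":[0.0005,0.0457,0]},
  {"grip":1,"translation":[0.0008,-0.0002,0.0001],"twist":[0.0005,0.0457,0]},
  {"grip":1,"translation":[0.0008,-0.0002,0.0001],"twist":[0.0005,0.0457,0]},
  {"grip":1,"translation":[0.0008,-0.0002,0.0001],"twist":[0.0005,0.0457,0]},
  {"grip":1,"translation":[0,0,0],"twist":[0,0,0]},
])

```text
clock: 18.03
eef_pos: [560.2, -73.1, 120.5]
tcp_rot: [3.14, 0.103, 3.127]
contact_force: [1.3, 0.8, -3.1]
opening: 0.171
```

```bash
python3 -c "
from plan import *
grasp()
p,R=target(41,6); plan(p,R,ang=3)
p,R=target(20,6); plan(p,R,ang=3,step=4)
p,d=r.grab_frame('scene'); crop('scene',p,220,200,100,100,6,'pics/m_scene.png')"
```

```text
grasp: back 41.3 side 0.5 below 0.7 tooltilt deg 5.9 q [-0.14  0.35  1.93  0.02  0.76 -1.71] F [ 1.3  0.8 -3.1] tau [ 0.09 -0.58 -0.07]
clock 18.03 pos [560.2 -73.1 120.5] F [ 1.3  0.8 -3.1] open 0.171
1 rows t [ 0.00058 -0.00052 -0.00048] w [ 0.0019  -0.00157 -0.00086]  total t(tool) [ 0.0006 -0.0005 -0.0005] w [ 0.0019 -0.0016 -0.0009]
clock 18.03 pos [560.2 -73.1 120.5] F [ 1.3  0.8 -3.1] open 0.171
6 rows t [ 3.16e-03 -9.00e-05  1.62e-03] w [ 0.00032 -0.00026 -0.00014]  total t(tool) [ 0.0189 -0.0006  0.0097] w [ 0.0019 -0.0016 -0.0009]
```

View pics/m_scene.png

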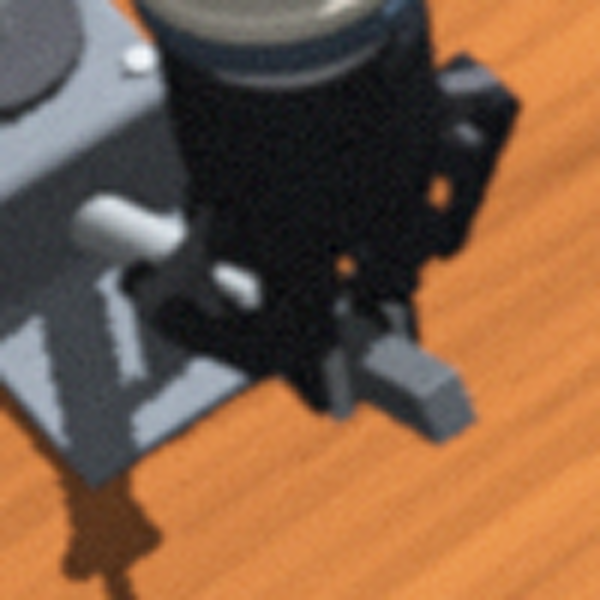

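Emit:
jog_arm([
  {"grip":1,"translation":[0.0035,-0.0002,0.0018],"twist":[0,0,0]},
  {"grip":1,"translation":[0.0035,-0.0002,0.0018],"twist":[0,0,0]},
  {"grip":1,"translation":[0.0035,0,0.0019],"twist":[0,0,0]},
  {"grip":1,"translation":[0.0035,0,0.0019],"twist":[0,0,0]},
  {"grip":1,"translation":[0.0035,0,0.0019],"twist":[0,0,0]},
  {"grip":1,"translation":[0,0,0],"twist":[0,0,0]},
], squeeze=60)

```text
clock: 18.58
eef_pos: [542.2, -73.9, 109.4]
tcp_rot: [3.141, 0.105, 3.126]
contact_force: [3.7, -0.5, -5.1]
opening: 0.175
```

```bash
python3 -c "
from plan import *
grasp()
p,R=target(8,6); plan(p,R,ang=3,step=4)"
```

```text
grasp: back 20.2 side -0.6 below -0.5 tooltilt deg 6.0 q [-0.15  0.34  1.98  0.02  0.72 -1.72] F [ 3.7 -0.5 -5.1] tau [-0.06 -1.18  0.06]
clock 18.58 pos [542.2 -73.9 109.4] F [ 3.7 -0.5 -5.1] open 0.175
4 rows t [0.0026  0.00014 0.00159] w [ 7.0e-05 -3.0e-05 -4.3e-04]  total t(tool) [0.0104 0.0006 0.0063] w [ 0.0003 -0.0001 -0.0017]
```

Emit:
jog_arm([
  {"grip":1,"translation":[0.0026,0.0002,0.0018],"twist":[0,0,0]},
  {"grip":1,"translation":[0.0026,0.0002,0.0018],"twist":[0,0,0]},
  {"grip":1,"translation":[0.0026,0,0.0016],"twist":[0,0,0]},
  {"grip":1,"translation":[0.0026,0,0.0015],"twist":[0,0,0]},
  {"grip":1,"translation":[0,0,0],"twist":[0,0,0]},
])

```text
clock: 19.0
eef_pos: [532.2, -73.3, 101.4]
tcp_rot: [3.141, 0.102, 3.126]
contact_force: [2.8, -0.8, -3.6]
opening: 0.169
```

```bash
python3 -c "
from plan import *
grasp()
p,R=target(0,6); plan(p,R,ang=3,step=2)
p,d=r.grab_frame('scene'); crop('scene',p,220,200,100,100,6,'pics/n_scene.png')"
```

```text
grasp: back 7.4 side -0.1 below 0.3 tooltilt deg 5.9 q [-0.15  0.34  2.    0.02  0.7  -1.72] F [ 2.8 -0.8 -3.6] tau [-0.05 -0.79  0.03]
clock 19.0 pos [532.2 -73.3 101.4] F [ 2.8 -0.8 -3.6] open 0.169
4 rows t [1.65e-03 3.00e-05 8.30e-04] w [ 8.0e-05 -6.2e-04 -4.4e-04]  total t(tool) [0.0066 0.0001 0.0033] w [ 0.0003 -0.0025 -0.0018]
```

View pics/n_scene.png

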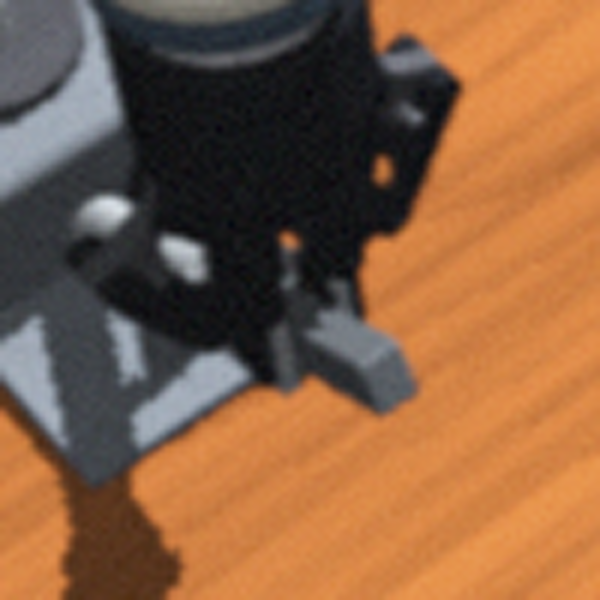

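Emit:
jog_arm([
  {"grip":1,"translation":[0.00175,0,0.001],"twist":[0,0,0]},
  {"grip":1,"translation":[0.00175,0,0.001],"twist":[0,0,0]},
  {"grip":1,"translation":[0.00175,0,0.001],"twist":[0,0,0]},
  {"grip":1,"translation":[0,0,0],"twist":[0,0,0]},
])

```text
clock: 19.38
eef_pos: [527.8, -73.2, 98.1]
tcp_rot: [3.141, 0.103, 3.126]
contact_force: [2.7, 0.3, -3.8]
opening: 0.177
```

Emit:
jog_arm([
  {"grip":1,"translation":[0.0009,0,0.0005],"twist":[0,0,0]},
  {"grip":1,"translation":[0.0009,0,0.0005],"twist":[0,0,0]},
  {"grip":1,"translation":[0,0,0],"twist":[0,0,0]},
])

```text
clock: 19.63
eef_pos: [526.4, -73.3, 97.1]
tcp_rot: [3.141, 0.103, 3.126]
contact_force: [2.5, -0.7, -3.2]
opening: 0.172
```

```bash
python3 -c "
from plan import *
grasp()"
```

```text
grasp: back 0.2 side -0.1 below 0.5 tooltilt deg 5.9 q [-0.15  0.34  2.02  0.02  0.68 -1.72] F [ 2.5 -0.7 -3.2] tau [ 0.01 -0.75 -0.01]
```

Estimated seat is reached with no axial force yet. I'll continue in 1 mm steps until it stops.

Emit:
jog_arm([
  {"grip":1,"translation":[0.0009,0,0.0005],"twist":[0,0,0]},
  {"grip":1,"translation":[0.0009,0,0.0005],"twist":[0,0,0]},
  {"grip":1,"translation":[0,0,0],"twist":[0,0,0]},
])

```text
clock: 19.88
eef_pos: [525.9, -73.3, 96.6]
tcp_rot: [3.141, 0.105, 3.126]
contact_force: [4.7, 0.5, 0.9]
opening: 0.17
```

Emit:
jog_arm([
  {"grip":1,"translation":[0.0009,0,0.0005],"twist":[0,0,0]},
  {"grip":1,"translation":[0.0009,0,0.0005],"twist":[0,0,0]},
  {"grip":1,"translation":[0,0,0],"twist":[0,0,0]},
])

```text
clock: 20.13
eef_pos: [525.9, -73.3, 96.5]
tcp_rot: [3.142, 0.109, 3.126]
contact_force: [6.8, 0.7, 7.7]
opening: 0.174
```

```bash
python3 -c "
from plan import *
grasp(); print(r.sense()['contact_force']@U)
p,d=r.grab_frame('scene'); crop('scene',p,220,200,100,100,6,'pics/o_scene.png')
p,d=r.grab_frame('top'); crop('top',p,320,220,100,100,6,'pics/o_top.png')"
```

```text
grasp: back -0.7 side -0.2 below 0.7 tooltilt deg 6.2 q [-0.15  0.34  2.02  0.02  0.67 -1.72] F [6.8 0.7 7.7] tau [ 0.24 -1.31 -0.01]
-9.986332774074743
```

View pics/o_scene.png

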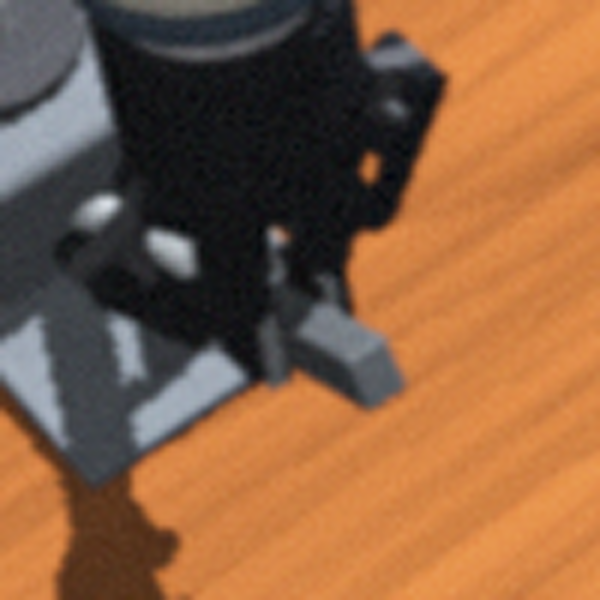

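View pics/o_top.png

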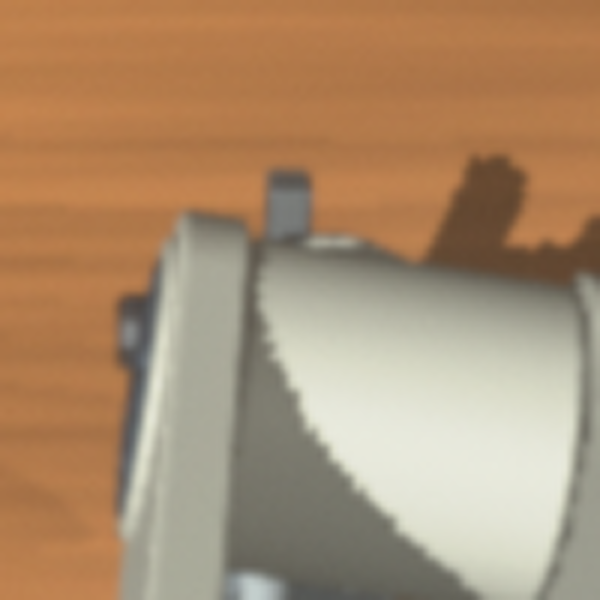

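Emit:
jog_arm([
  {"grip":1,"translation":[0.0009,0,0.0005],"twist":[0,0,0]},
  {"grip":1,"translation":[0.0009,0,0.0005],"twist":[0,0,0]},
  {"grip":1,"translation":[0,0,0],"twist":[0,0,0]},
  {"grip":1,"translation":[0,0,0],"twist":[0,0,0]},
])

```text
clock: 20.57
eef_pos: [525.9, -73.4, 96.4]
tcp_rot: [-3.141, 0.112, 3.125]
contact_force: [8.8, 2.0, 14.8]
opening: 0.174
```

```bash
python3 -c "
from plan import *
grasp(); print(r.sense()['contact_force']@U)"
```

```text
grasp: back -0.8 side -0.3 below 0.7 tooltilt deg 6.4 q [-0.15  0.34  2.03  0.02  0.67 -1.72] F [ 8.8  2.  14.8] tau [ 0.47 -1.48 -0.03]
-15.693352976623117
```

Emit:
jog_arm([
  {"grip":1,"translation":[-0.0035,0,-0.0019],"twist":[0,0,0]},
  {"grip":1,"translation":[-0.0044,0,-0.0024],"twist":[0,0,0]},
  {"grip":1,"translation":[-0.007,0,-0.0039],"twist":[0,0,0]},
  {"grip":1,"translation":[-0.007,0,-0.0039],"twist":[0,0,0]},
  {"grip":1,"translation":[-0.007,0,-0.0039],"twist":[0,0,0]},
  {"grip":1,"translation":[-0.007,0,-0.0039],"twist":[0,0,0]},
  {"grip":1,"translation":[0,0,0],"twist":[0,0,0]},
])

```text
clock: 21.15
eef_pos: [557.6, -73.9, 118.5]
tcp_rot: [-3.142, 0.106, 3.126]
contact_force: [1.0, -0.1, -1.9]
opening: 0.174
```

```bash
python3 -c "
from plan import *
grasp(); print(r.sense()['contact_force']@U)
p,R=target(110,6); plan(p,R,ang=3,step=8)"
```

```text
grasp: back 37.9 side -0.4 below 0.8 tooltilt deg 6.1 q [-0.14  0.35  1.94  0.02  0.75 -1.71] F [ 1.  -0.1 -1.9] tau [-0.01 -0.24  0.02]
0.27083753103650987
clock 21.15 pos [557.6 -73.9 118.5] F [ 1.  -0.1 -1.9] open 0.174
10 rows t [-6.26e-03  4.00e-05 -3.56e-03] w [-2.0e-05  1.4e-04 -1.7e-04]  total t(tool) [-0.0627  0.0005 -0.0356] w [-0.0002  0.0014 -0.0017]
```

Emit:
jog_arm([
  {"grip":1,"translation":[-0.007,0,-0.0039],"twist":[0,0,0]},
  {"grip":1,"translation":[-0.009,0,-0.005],"twist":[0,0,0]},
  {"grip":1,"translation":[-0.01,0,-0.0056],"twist":[0,0,0]},
  {"grip":1,"translation":[-0.01,0,-0.0056],"twist":[0,0,0]},
  {"grip":1,"translation":[-0.01,0,-0.0056],"twist":[0,0,0]},
  {"grip":1,"translation":[-0.01,0,-0.0056],"twist":[0,0,0]},
  {"grip":1,"translation":[-0.01,0,-0.0056],"twist":[0,0,0]},
  {"grip":1,"translation":[-0.01,0,-0.0056],"twist":[0,0,0]},
  {"grip":1,"translation":[-0.005,0,-0.003],"twist":[0,0,0]},
  {"grip":1,"translation":[0,0,0],"twist":[0,0,0]},
], squeeze=80)

```text
clock: 21.98
eef_pos: [633.2, -75.0, 172.3]
tcp_rot: [-3.142, 0.106, 3.126]
contact_force: [-0.4, -0.3, -0.9]
opening: 0.17
```

```bash
python3 -c "
from plan import *
grasp()
p,d=r.grab_frame('scene'); crop('scene',p,220,180,130,130,5,'pics/p_scene.png')"
```

```text
grasp: back 130.8 side -0.4 below 0.1 tooltilt deg 6.1 q [-0.13  0.38  1.74  0.01  0.91 -1.69] F [-0.4 -0.3 -0.9] tau [-0.03  0.12 -0.  ]
```

View pics/p_scene.png

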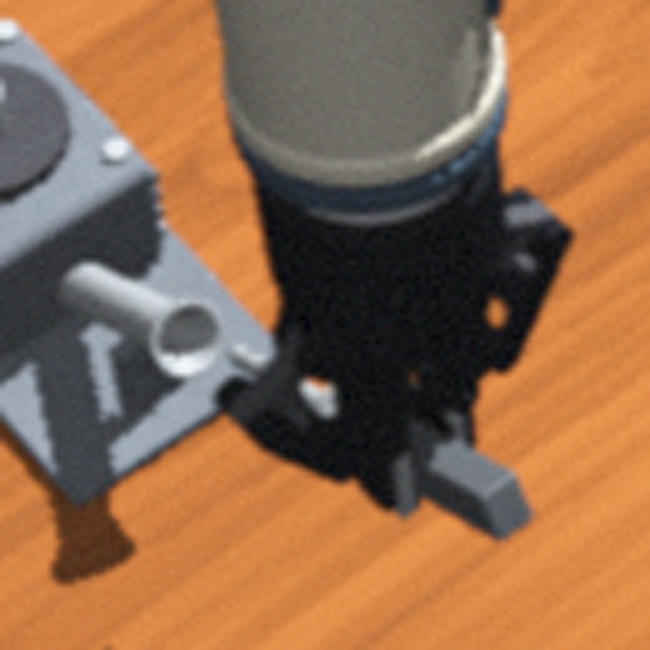

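```bash
python3 -c "
from plan import *
R=toolR(89.2,29); p=np.array([620,100,200])+R@np.array([0,0,17.])
plan(p,R)
T=cur()[0]; T2=T@pose([-20,0,-11.],np.eye(3)); plan(p,R,T0=T2,step=14,ang=2.2)"
```

```text
clock 22.03 pos [631.9 -74.9 171.4] F [ 0.  -0.6 -1.3] open 0.177
6 rows t [ 0.00415  0.02912 -0.00172] w [ 8.0000e-05  1.0177e-01 -2.4000e-04]  total t(tool) [ 0.0213  0.1747 -0.016 ] w [ 5.000e-04  6.106e-01 -1.500e-03]
clock 22.03 pos [631.9 -74.9 171.4] F [ 0.  -0.6 -1.3] open 0.177
16 rows t [0.0026  0.01092 0.00043] w [ 3.000e-05  3.816e-02 -9.000e-05]  total t(tool) [ 0.0413  0.1747 -0.005 ] w [ 5.000e-04  6.106e-01 -1.500e-03]
```

Emit:
jog_arm([
  {"grip":1,"translation":[-0.007,0,-0.004],"twist":[0,0,0]},
  {"grip":1,"translation":[-0.013,0,-0.007],"twist":[0,0,0]},
  {"grip":1,"translation":[0.0026,0.011,0.0004],"twist":[0,0.038,0]},
  {"grip":1,"translation":[0.0026,0.011,0.0004],"twist":[0,0.038,0]},
  {"grip":1,"translation":[0.0026,0.011,0.0004],"twist":[0,0.038,0]},
  {"grip":1,"translation":[0.0026,0.011,0.0004],"twist":[0,0.038,0]},
  {"grip":1,"translation":[0.0026,0.011,0.0004],"twist":[0,0.038,0]},
  {"grip":1,"translation":[0.0026,0.011,0.0004],"twist":[0,0.038,0]},
  {"grip":1,"translation":[0.0026,0.011,0.0004],"twist":[0,0.038,0]},
  {"grip":1,"translation":[0.0026,0.011,0.0004],"twist":[0,0.038,0]},
])

```text
clock: 22.87
eef_pos: [630.2, 13.6, 181.2]
tcp_rot: [3.141, -0.203, 3.126]
contact_force: [-0.5, 0.1, -1.4]
opening: 0.173
```

Emit:
jog_arm([
  {"grip":1,"translation":[0.0026,0.011,0.0004],"twist":[0,0.038,0]},
  {"grip":1,"translation":[0.0026,0.011,0.0004],"twist":[0,0.038,0]},
  {"grip":1,"translation":[0.0026,0.011,0.0004],"twist":[0,0.038,0]},
  {"grip":1,"translation":[0.0026,0.011,0.0004],"twist":[0,0.038,0]},
  {"grip":1,"translation":[0.0026,0.011,0.0004],"twist":[0,0.038,0]},
  {"grip":1,"translation":[0.0026,0.011,0.0004],"twist":[0,0.038,0]},
  {"grip":1,"translation":[0.0026,0.011,0.0004],"twist":[0,0.038,0]},
  {"grip":1,"translation":[0.0026,0.011,0.0004],"twist":[0,0.038,0]},
  {"grip":1,"translation":[0,0,0],"twist":[0,0,0]},
  {"grip":1,"translation":[0,0,0],"twist":[0,0,0]},
])

```text
clock: 23.7
eef_pos: [611.3, 101.5, 184.3]
tcp_rot: [-3.142, -0.504, 3.127]
contact_force: [0.3, 0.1, -2.0]
opening: 0.173
```

```bash
python3 -c "
from plan import *
R=toolR(89.2,29); p=np.array([620,100,200])+R@np.array([0,0,17.])
plan(p,R); grasp()
p,d=r.grab_frame('scene'); crop('scene',p,250,110,150,150,4,'pics/q_scene.png');np.save('pics/q_s.npy',p);np.save('pics/q_sd.npy',d)
p,d=r.grab_frame('top'); crop('top',p,220,180,150,150,4,'pics/q_top.png');np.save('pics/q_t.npy',p);np.save('pics/q_td.npy',d)"
```

```text
clock 23.7 pos [611.3 101.5 184.3] F [ 0.3  0.1 -2. ] open 0.173
1 rows t [-4.00e-05 -1.34e-03 -9.80e-04] w [ 0.00034  0.00165 -0.00072]  total t(tool) [-0.     -0.0013 -0.001 ] w [ 0.0003  0.0016 -0.0007]
grasp: back 124.7 side 175.7 below -16.3 tooltilt deg -28.9 q [ 0.12  0.67  1.31  0.07  1.65 -1.44] F [ 0.3  0.1 -2. ] tau [-0.02 -0.35  0.03]
```

View pics/q_scene.png

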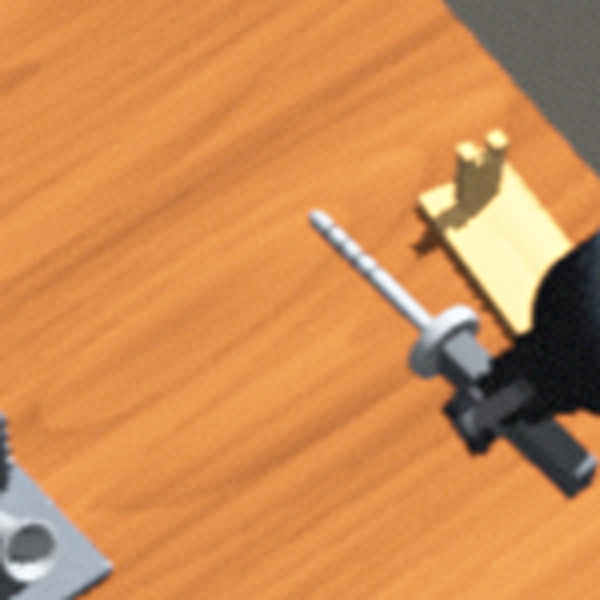

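View pics/q_top.png

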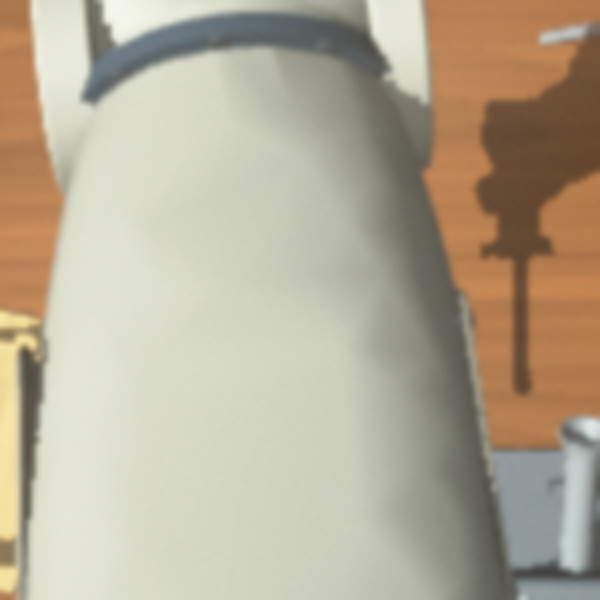

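```bash
python3 -c "
from plan import *
np.set_printoptions(precision=1,suppress=True)
T=cur()[0];g=T[:3,3]*1000+T[:3,:3]@[0,0,-17.];n=T[:3,1];print('grasp',g)
S=lambda x,y:((x+.5)/4-.5+250,(y+.5)/4-.5+110)
for nm,uv in (('tip',S(315,213)),('mid',S(370,267)),('rodcollar',S(425,322)),('handle end c',S(580,475))):
    o,v=rays('scene',[uv]); s=((g-o)@n)/(v[0]@n); print(nm,o+s*v[0])
c=cloud('scene',np.load('pics/q_sd.npy'))
for x,y in((330,228),(345,243),(360,258),(375,272),(390,287),(405,302)):
    u,v=S(x,y);u=int(round(u));v=int(round(v));print(c[v,u])
E=T[:3,:3]@(Ro.from_euler('y',-29,degrees=True).as_matrix()[:,0]); print(E)
print((proj('scene',[g+E*132,g+E*42,g-E*56])-[250,110])*4+1.5)
"
```

```text
grasp [619.4 100.7 199.9]
tip [493.2 102.7 208.9]
mid [532.6 102.  206.6]
rodcollar [571.  101.4 203.7]
handle end c [674.1  99.8 197.1]
[503.9 102.3 207.1]
[514.8 102.6 208.1]
[527.3 101.4 209. ]
[536.9 100.3 207.3]
[546.7 101.4 206.9]
[555.7 103.5 202.3]
[-1.  0. -0.]
[[306.7 219.1]
 [433.8 336. ]
 [582.8 473. ]]
```

Emit:
jog_arm([
  {"grip":1,"translation":[-0.0004,0,0],"twist":[0,-0.02,0]},
  {"grip":1,"translation":[-0.0004,0,0],"twist":[0,-0.025,0]},
  {"grip":1,"translation":[-0.0003,0,0],"twist":[0,-0.02,0]},
  {"grip":1,"translation":[0,0,0],"twist":[0,0,0]},
  {"grip":1,"translation":[0,0,0],"twist":[0,0,0]},
  {"grip":1,"translation":[0,0,0],"twist":[0,0,0]},
  {"grip":1,"translation":[0,0,0],"twist":[0,0,0]},
])

```text
clock: 24.38
eef_pos: [612.2, 101.2, 184.5]
tcp_rot: [3.141, -0.44, 3.126]
contact_force: [0.3, 0.6, -1.4]
opening: 0.172
```

```bash
python3 -c "
from plan import *
p,d=r.grab_frame('scene'); crop('scene',p,290,130,110,110,5,'pics/r_scene.png');np.save('pics/r_sd.npy',d);cv2.imwrite('pics/r_full.png',p[:,:,::-1])"
```

```text
(no output)
```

View pics/r_scene.png

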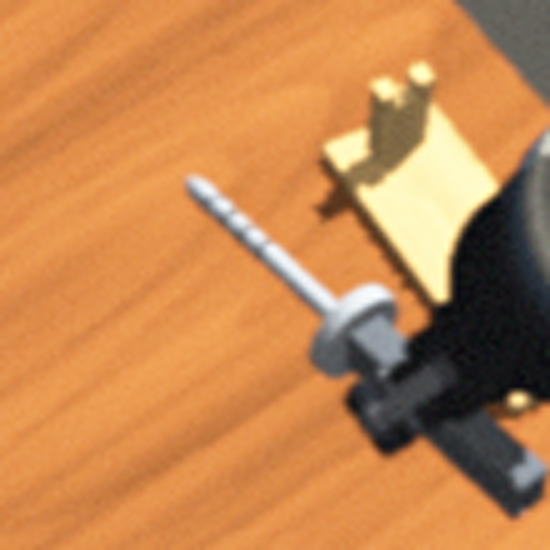

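View pics/r_full.png

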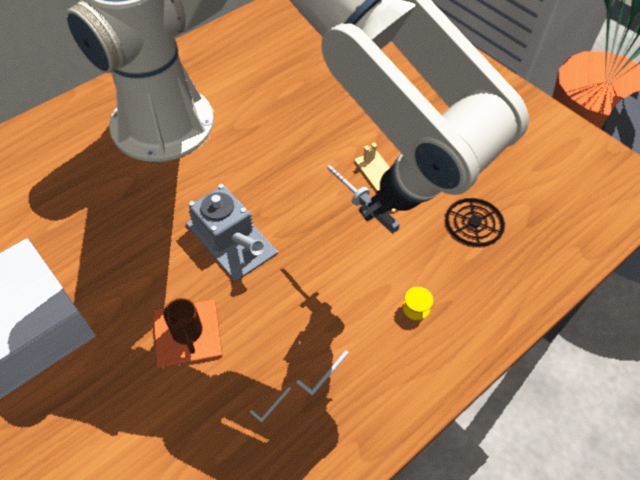

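```bash
python3 -c "
from plan import *
np.set_printoptions(precision=1,suppress=True)
T=cur()[0];g=T[:3,3]*1000+T[:3,:3]@[0,0,-17.];n=T[:3,1];print('grasp',g)
S=lambda x,y:((x+.5)/5-.5+290,(y+.5)/5-.5+130)
# rod axis: mask bright pixels in band, PCA line
p=cv2.imread('pics/r_full.png');hsv=cv2.cvtColor(p,cv2.COLOR_BGR2HSV)
m=(hsv[...,1]<70)&(hsv[...,2]>110); mm=np.zeros_like(m); mm[160:194,325:358]=1; m&=mm
v,u=np.nonzero(m);l=cv2.fitLine(np.c_[u,v].astype(np.float32),cv2.DIST_HUBER,0,.01,.01).ravel();print(len(u),l)
def pl(uv):
    o,w=rays('scene',[uv]); s=((g-o)@n)/(w[0]@n); return o+s*w[0]
a=pl((l[2]-15*l[0],l[3]-15*l[1]));b=pl((l[2]+15*l[0],l[3]+15*l[1]));print(a,b,'pitch',np.degrees(np.arctan2(a[2]-b[2],b[0]-a[0])))
for nm,uv in (('tip',S(194,184)),('rodcollar',S(330,303)),('handle end c',S(523,482))): print(nm,pl(uv))
c=cloud('scene',np.load('pics/r_sd.npy'))
P=c[m];ok=(abs(P[:,1]-101)<12);P=P[ok];k=np.polyfit(P[:,0],P[:,2],1);print('depth',len(P),k,np.degrees(k[0]))
"
```

```text
grasp [619.4 101.2 199.8]
165 [  0.7   0.7 342.6 179.2]
[502.3 103.  199.5] [564.4 102.1 198.9] pitch 0.6177501095698441
tip [493.  103.2 198.5]
rodcollar [569.9 102.  201.9]
handle end c [671.8 100.4 201.3]
depth 146 [  0. 174.] 2.858206380155028
```

```bash
python3 -c "
from plan import *
np.set_printoptions(precision=3,suppress=True)
T=cur()[0];g=T[:3,3]*1000+T[:3,:3]@[0,0,-17.];n=T[:3,1]
def pl(uv):
    o,w=rays('scene',uv); s=((g-o)@n)/(w@n); return o+s[:,None]*w
for k in range(4):
    p,d=r.grab_frame('scene'); hsv=cv2.cvtColor(p,cv2.COLOR_RGB2HSV)
    for th in(60,90):
        m=(hsv[...,1]<th)&(hsv[...,2]>100); mm=np.zeros_like(m); mm[163:189,329:352]=1; m&=mm
        v,u=np.nonzero(m);P=pl(np.c_[u,v]);q=np.polyfit(P[:,0],P[:,2],1)
        C=cloud('scene',d)[m];C=C[(abs(C[:,1]-101)<12)];qd=np.polyfit(C[:,0],C[:,2],1)
        print(len(u),'tip-up deg: rays',-np.degrees(q[0]).round(2),'depth',-np.degrees(qd[0]).round(2),'z at handle end',np.polyval(q,674).round(1),'z tip',np.polyval(q,491).round(1))
"
```

```text
121 tip-up deg: rays -0.61 depth -0.02 z at handle end 200.3 z tip 198.4
133 tip-up deg: rays -0.94 depth -0.13 z at handle end 201.4 z tip 198.4
123 tip-up deg: rays -0.45 depth 0.34 z at handle end 199.9 z tip 198.5
132 tip-up deg: rays -0.72 depth 0.31 z at handle end 200.6 z tip 198.3
121 tip-up deg: rays -0.92 depth -0.75 z at handle end 201.2 z tip 198.3
133 tip-up deg: rays -0.74 depth -0.69 z at handle end 200.7 z tip 198.4
121 tip-up deg: rays -0.89 depth -0.72 z at handle end 201.3 z tip 198.4
133 tip-up deg: rays -0.74 depth -0.53 z at handle end 200.7 z tip 198.4
```

Emit:
jog_arm([
  {"grip":1,"translation":[0.0002,0,0],"twist":[0,0.01,0]},
  {"grip":1,"translation":[0,0,0],"twist":[0,0,0]},
  {"grip":1,"translation":[0,0,0],"twist":[0,0,0]},
  {"grip":1,"translation":[0,0,0],"twist":[0,0,0]},
  {"grip":1,"translation":[0,0,0],"twist":[0,0,0]},
  {"grip":1,"translation":[0,0,0],"twist":[0,0,0]},
  {"grip":1,"translation":[0,0,0],"twist":[0,0,0]},
  {"grip":1,"translation":[0,0,0],"twist":[0,0,0]},
])

```text
clock: 25.3
eef_pos: [611.9, 101.4, 184.6]
tcp_rot: [3.141, -0.45, 3.126]
contact_force: [0.8, 0.2, -0.8]
opening: 0.172
```

```bash
python3 -c "
from plan import *
s=r.sense();print(s['clock'],s['eef_pos'],s['qvel'].round(4),s['opening'],s['contact_force'])
t,_=r.grab_frame('top');a=np.load('pics/top0.npy')
for n,(x0,y0,x1,y1) in dict(guard=(165,182,222,238),keys=(350,175,442,202)).items():
    A=a[y0:y1,x0:x1].astype(float);B=t[y0:y1,x0:x1].astype(float);print(n,abs(A-B).mean())
for q in(a,t):
    h=cv2.cvtColor(q,cv2.COLOR_RGB2HSV);y=(h[...,0]>24)&(h[...,0]<34)&(h[...,1]>200)&(h[...,2]>120);v,u=np.nonzero(y[150:210,260:320]);print('spool',u.mean(),v.mean(),len(u))
cv2.imwrite('pics/z_top.png',t[:,:,::-1])"
```

```text
25.3 [611.93535846 101.40056965 184.62486448] [ 0.0003 -0.0005  0.0002  0.0005  0.0011  0.0003] 0.17242987279855987 [ 0.79951396  0.22226792 -0.79827043]
guard 4.3350041771094405
keys 40.266639828234034
spool 28.256410256410255 27.46153846153846 39
spool nan nan 0<string>:8: RuntimeWarning: Mean of empty slice.
  ret = ret.dtype.type(ret / rcount)
```

View pics/z_top.png

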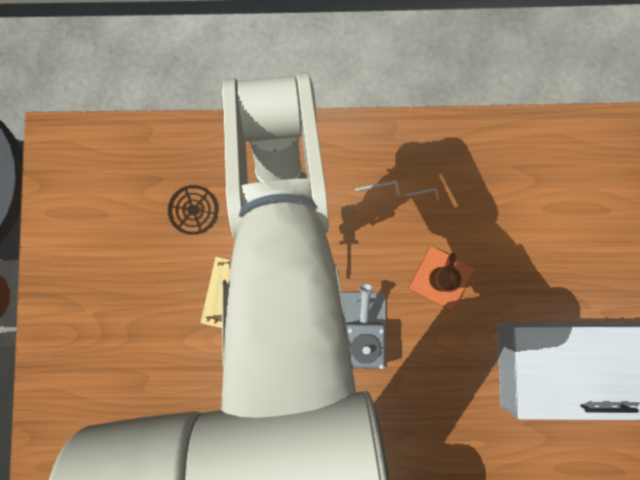

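The top view shows the mug on the tile (445,275), with the guard and hex keys where they started. The spool is hidden behind the arm here, but the scene view showed it in its old place. The rod is level and still, so I'm handing in.

```bash
python3 -c "
from rig import r
print(r.sign_off())"
```

```text
the job is handed in; nothing more can be done
None
```

The job is done and handed in at about 25 s on the clock.

**Mug:** I set it down upright on the tile by slow steps and let go of it. It measured about 2 mm from the tile's centre.

**Rod:** I lifted it by its handle and pushed it into the tube. The push met a hard stop about 1 mm from the calculated seat, with roughly 16 N along the axis. Then I drew it fully out.

**One problem on the way:** on the first push the wrist reached a joint limit and the hand drifted about 10 mm off the tube's axis, with light force (about 12 N). I backed out about 15 mm, turned the hand about 29° round the handle while the tube held the rod's angle, and finished the push.

**Last checks:**
- **Rod pose:** it is held level and still, with its axis about 200 mm above the bench. The final images put the tip about 0.6° low, so I corrected by that amount, but I did not measure it again afterwards. Before that correction, the ray and depth estimates of the tilt mostly agreed to within 1°, apart from one rough early fit that gave about 3°.
- **Other things:** the guard and hex keys look unmoved in the last top view. The pixel comparison for the keys was spoilt by the arm's shadow, so I judged them by eye. The arm hid the spool in that view; the scene view just before showed it in its original place.

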